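Load the tumbler from the scoop

TASK

Press the tumbler's push-to-open hatch so that it pops ajar and swing it right back until it stays open. Take the scoop by its grip, bring its lip right down over the opening, no more than about 3 cm above it, and only then tip all three rollers into the tub, so that none drops from a height or gets away. Stand the empty scoop upright on the bench again, and do not disturb the other things on the bench.

Things in the scene. Friction and masses are not known exactly. Their poses are not given: they have to be found in the camera images.
- tumbler: grey sheet-steel box fixed to the bench about straight ahead of the robot, turned a little; 240 mm (x) x 220 mm (y) x 120 mm high. Origin: centre of its underside; x level towards the hatch's hinge (away from the robot), y along the hinge line, z up. Under its hatch is an open tub with upright walls.
- mouth (a point): centre of the tub's square opening (130 x 130 mm), 120 mm above the bench, level with the housing's top. The tub's rubber floor lies 86 mm below. Axes as the tumbler's.
- hatch (a joint): angle of the tumbler's hatch, rad: 0 latched shut, grows as it swings up and over, away from the robot; stop at 1.85. Past upright (1.57) it falls to the stop and stays there. A steel plate, 165 mm from hinge to free edge, 160 mm wide, 8 mm thick, 0.25 kg, without a handle, lying 8 mm above the housing. Freed from its catch it stands ajar at about 0.42, and falls back to that if let go.
- hatch_edge (a point): middle of the hatch's free edge (towards the robot), on its upper face; moves with the hatch. Beneath it is a push-to-open spring catch: press the free edge down 4 to 7 mm (roughly 5 to 8 N; hard stop at -0.045 rad) and let go, and the hatch springs ajar. It cannot be pulled open before. Once ajar it swings freely and can be lifted from under this edge (about 2 N).
- hatch_hinge (a point): middle of the hinge line, 80 mm from the mouth's centre along the tumbler's x, 128 mm above the bench, level with the underside of the shut hatch (the free edge's underside is 165 mm from it, its upper face 8 mm above that). Axes as the tumbler's; the hinge turns about y.
- scoop: steel hand scoop, 155 mm long, 80 mm wide (74 inside), back 45 mm high, 0.28 kg, loose on the bench left or right of the tumbler, the three rollers lying crosswise in it. Origin: underside of the floor, 75 mm from the back; x to the open pouring end, y across, z up. Floor 3 mm thick, flat to 20 mm ahead of the origin, then rising at 20 degrees to the lip; no end wall there.
- scoop_grip (a point): centre of the scoop's wooden grip, carried by a thin steel bow at each end: a level bar 90 mm long (along the scoop's x), 20 mm wide, 24 mm high, centre 97 mm above the scoop's underside and 20 mm behind its origin; its middle 70 mm is free at both sides for fingers from above. Axes as the scoop's.
- scoop_lip (a point): middle of the scoop's pouring lip, 80 mm ahead of its origin and 23.5 mm above its underside. Axes as the scoop's.
- scoop_mid (a point): point in the middle of the scoop's load, 20 mm behind its origin and 15 mm above its underside.
- roller_a: dark steel roller, closed, 28 mm diameter, 60 mm long, about 0.11 kg; origin at its centre, y = its axis. One of three, lying in the scoop; all alike.
- roller_b: dark steel roller, closed, 28 mm diameter, 60 mm long, about 0.11 kg; origin at its centre, y = its axis. One of three, lying in the scoop; all alike.
- roller_c: dark steel roller, closed, 28 mm diameter, 60 mm long, about 0.11 kg; origin at its centre, y = its axis. One of three, lying in the scoop; all alike.
- tray: bystander: an open steel tray without a handle, 150 x 100 x 45 mm, empty; origin at its underside. Not to be disturbed.
- hammer: bystander: a hammer with a wooden handle, lying; origin at its underside. Not to be disturbed.
- chisel: bystander: a short cold chisel, 130 x 20 x 16 mm, lying in front of the tumbler; origin at its underside. Not to be disturbed.
- wrench: bystander: an open-ended wrench, lying; origin at its underside. Not to be disturbed.
- brush: bystander: a wooden hand brush, lying; origin at its underside. Not to be disturbed.
Things that resemble listed ones, but are neither listed nor needed, are in the scene too. Several things look just like the scoop: the one meant starts farthest from the robot's base.

How it is judged (in metres and radians):
On the way, in this order (a step that is already met when the one before it is completed fails the run):
1. the hatch has popped ajar (value of joint hatch above 0.15 rad), for 0.1 s.
2. the hatch is swung right back (value of joint hatch above 1.6 rad), for 0.2 s.
3. all three rollers lie in the tub (x of roller_a in the frame of mouth between -0.066 and 0.066 m and y of roller_a in the frame of mouth between -0.066 and 0.066 m and z of each of roller_a, roller_b, roller_c in the frame of mouth below -0.015 m and x of roller_b in the frame of mouth between -0.066 and 0.066 m and y of roller_b in the frame of mouth between -0.066 and 0.066 m and x of roller_c in the frame of mouth between -0.066 and 0.066 m and y of roller_c in the frame of mouth between -0.066 and 0.066 m), for 0.2 s.
At the end, for the whole second after the job is handed in: The hatch stands open past upright (more than 1.6 rad), all three rollers lie still in the tub with their centres at least 15 mm below its opening, and the scoop stands still and upright (within 0.1 rad) with its underside on the bench (within 10 mm), released (all of step 3 and value of joint hatch above 1.6 rad and linear speed of each of roller_a, roller_b, roller_c below 0.03 m/s and angle between scoop's own z axis and vertical below 0.1 rad and height (world z) of scoop below 0.01 m and linear speed of scoop below 0.02 m/s); the robot touches nothing.
It fails at once if a roller left the scoop from more than about 5 cm above the opening (roller centre farther than 125 mm from scoop_mid while more than 60 mm above the mouth) ((distance between roller_a and scoop_mid above 0.125 m and z of roller_a in the frame of mouth above 0.06 m) or (distance between roller_b and scoop_mid above 0.125 m and z of roller_b in the frame of mouth above 0.06 m) or (distance between roller_c and scoop_mid above 0.125 m and z of roller_c in the frame of mouth above 0.06 m)).
It fails at once if a roller fell out of the scoop onto the bench ((distance between roller_a and scoop_mid above 0.125 m and height (world z) of roller_a below 0.03 m) or (distance between roller_b and scoop_mid above 0.125 m and height (world z) of roller_b below 0.03 m) or (distance between roller_c and scoop_mid above 0.125 m and height (world z) of roller_c below 0.03 m)).
It fails at once if a bystander was moved by more than 30 mm (distance of any of tray, hammer, chisel, wrench, brush from where it was at the start of the episode above 0.03 m).
It also fails if it takes over 72 s, if anything falls off the work surface, if the arm or the gripper's body presses on something with over 40 N, if the wrist force passes 120 N, or if a joint passes its speed limit or range.

ROBOT

A 6-joint arm with a two-finger parallel gripper is mounted at the origin on the work surface. World frame = base frame: x ahead of the robot, y to its left, z up, the work surface at z = 0. Lengths are in m, angles in degrees, forces in N, time in s.
With the tool pointing down it reaches from about 0.375 to 0.925 m from the base axis. Payload 5.7 kg.
Tool frame: the origin (TCP) lies midway between the tips of the shut fingers; the grasp point (between the pads) lies 19 mm behind it; z points along the fingers, y is the direction in which the jaws open and shut (so a half turn about z gives the same grasp; the last joint's range is limited). The gripper opens to 85 mm and grips with 20 to 120 N. Pads are 22 mm wide; open, the fingers measure 114 mm over their backs; the gripper's body (76 mm by 85 mm) begins 54 mm behind the grasp point. The pads swing forward as they close: fully open they stand 13 mm farther back than shut.
Start: joints at [62.103, 20.558, 86.54, -0, 72.909, -6.595], TCP at [0.218, 0.559, 0.231] pointing down, gripper open.
Joint ranges: [-170.27, 170.27], [-57.76, 135], [12.27, 136.19], [-55.21, 235.2], [11.17, 155.16], [-170.74, 170.74]. Speed limits (degrees/s): [136.94, 136.94, 180, 180, 180, 180].

INTERFACE

Orientations are given as [roll, pitch, yaw] about the fixed x, y, z axes, in that order (R = Rz(yaw) Ry(pitch) Rx(roll)).
In Python, from cell import robot gives the robot as it stands.
- The arm moves only by the shell command python3 -m pendant 'ROWS'. ROWS is JSON, a list of rows, each a list of 7 numbers: the turn, a rotation vector about the tool's x, y, z in degrees, then the shift along the tool's x, y, z in cm, then the finger opening in cm, from 0 to 8.54. In form: [[rx, ry, rz, dx, dy, dz, fingers], ...]. A call has 1 to 20 rows; each row shifts and turns the pose as measured when the row begins, along the tool's axes as they then stand; what a row does not reach is not made up. A row lasts 1/8 s, in which the tool goes at most 62.5 mm and 10.7 degrees, less where a joint would pass 70% of its speed; a pose out of reach is approached as far as the arm can. A call with a gripper value outside its range is refused whole. The fingers move at their own pace and stop on an object; the grip force is fixed at half the most. Time passes only in rows, so rows that do not move let the fingers close. It gives the time, the measured TCP pose, the force and the opening at its end, in the units of the state.
- robot.read_state(): the state, without advancing time (a new reading comes with each control period).
- robot.camera(name): name is "scene" or "top" or "wrist"; returns a dict with "image" (480x640x3 uint8, red, green, blue), "z_map" (480x640 float32, m along the optical axis (not along the pixel's ray), 0 where there is no reading), "vfov" (degrees; the focal length in pixels is half the picture's height over the tangent of half this angle, whatever the lens; pixels are square), "cx", "cy" (the principal point, pixels), "origin" and "attitude" of the camera in the world. Camera axes: x right, y up, looking along -z (the intrinsics and any distortion apply to the point x, -y, -z); pixel columns grow to the right and rows downward; lengths in m; the calibration is good to about 2 mm. A picture is of the moment at which its call begins.
- robot.job_done(): hands the job in, once; it reports no verdict.
Trained networks look in the newest picture that a camera, given by its name, has taken for a name from the list of things; names that differ only in an ending like _2 or _b are one class to them, and where a whole thing is asked for, a point or a joint stands for the part that bears it (a point fixed in the world has none). Each returns a list of dicts, best first, with "p" (0 to 1); they miss things now and then, are a little off and sometimes report something else, mostly with a low value. They report only what shows in the picture. A call takes as long as a camera call. They do not tell look-alikes from the thing itself.
- robot.spot_in(camera, label): "position" ([x, y, z] in m, in world coordinates, good to about 4 mm: the middle of the surface that is visible of it).
- robot.regions_of(camera, label): "region" (480x640 bool, what is visible of it).
- robot.spot_point(camera, label): "position" ([x, y, z] in m, in world coordinates, good to about 4 mm: a listed point, or the origin of a listed thing).
The state is a dict: "time": time; "joints": joint angles; "joint_velocities": joint speeds; "tau": joint torques, N m; "tcp_pos": TCP position; "ee_rot": TCP orientation; "force": force on the tool from outside, world axes, zero at the start; "wrist_torque": the same for the moment, N m; "opening": finger opening in m.
Only numpy, scipy, OpenCV 4.12 (cv2) and the standard library are available. Lean on these libraries where they do the work, as an engineer would, in place of code of your own. Each camera call takes 0.05 s, during which the arm holds its last target.

## Working session

There is one attempt and no reset: what is moved stays moved. The work goes in short steps, Python scripts to look and compute and a shell command to move; the robot and the scene stay as the last step left them, time stands still between calls to the robot, and variables do not carry over. Pictures are saved under pics/ and viewed, and the job is handed in when it is done.

```bash
ls; mkdir -p pics; python3 - <<'E'
from cell import robot
import cv2
for n in ["scene","top","wrist"]:
    c=robot.camera(n); cv2.imwrite(f"pics/{n}0.png",c["image"][:,:,::-1]); print(n,c["vfov"],c["cx"],c["cy"],c["origin"],c["attitude"],[k for k in c])
print(robot.read_state())
E
```

```text
pics
scene 56.045212380202415 315.58941985265517 240.85313966659143 [ 1.17314992 -0.14282426  0.75363877] [46.11474312 -0.70081546 79.67937964] ['image', 'z_map', 'vfov', 'cx', 'cy', 'origin', 'attitude']
top 48.81338147408425 308.07118108422486 246.05281086670834 [0.32892553 0.00177913 1.53399506] [  7.11466313   0.80196759 -90.99421021] ['image', 'z_map', 'vfov', 'cx', 'cy', 'origin', 'attitude']
wrist 63.03117055143308 319.3264060354401 245.07101583731296 [0.1507526  0.58512565 0.37275329] [-16.56594693   0.09493744  68.69864709] ['image', 'z_map', 'vfov', 'cx', 'cy', 'origin', 'attitude']
{'time': 0.15, 'joints': array([ 6.21028814e+01,  2.05890904e+01,  8.65838757e+01, -1.16753184e-03,
        7.29097781e+01, -6.59239361e+00]), 'joint_velocities': array([ 0.01644772, -0.16191115, -0.13228233, -0.10257116, -0.09295481,
       -0.03603988]), 'tau': array([ 2.13653102e-04, -5.28027320e+01, -2.78929961e+01, -2.95229995e-05,
        8.32596270e-03,  2.36258586e-05]), 'tcp_pos': array([0.21774121, 0.55853438, 0.23064587]), 'ee_rot': array([-1.79917675e+02, -8.39135276e-03,  1.58695613e+02]), 'force': array([-0.37349316, -0.46580458,  0.00827199]), 'wrist_torque': array([-0.03927803, -0.00192333, -0.04910023]), 'opening': 0.0854645413002832}
```

View pics/scene0.png

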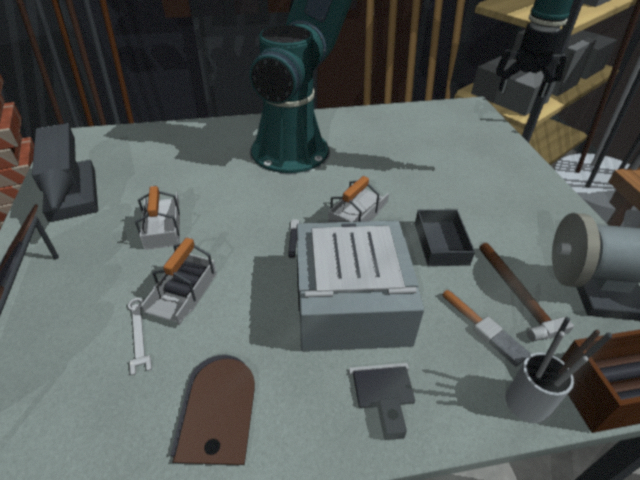

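View pics/top0.png

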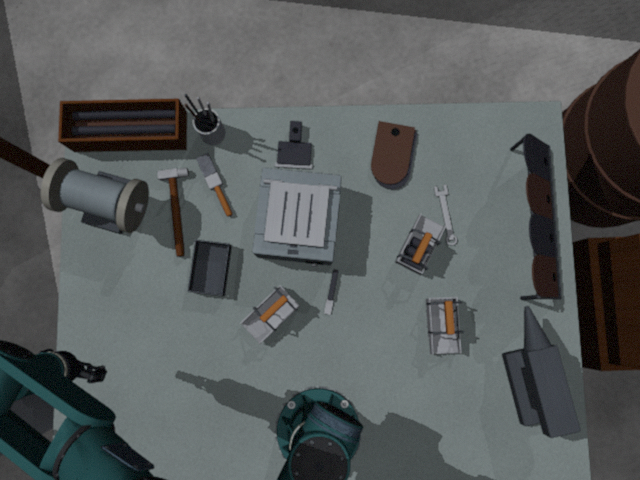

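```bash
cat > h.py <<'E'
from cell import robot
import numpy as np, cv2
from scipy.spatial.transform import Rotation as R
def rot(e): return R.from_euler('xyz',e,degrees=True).as_matrix()
def cloud(c):
    z=c["z_map"].astype(float); H,W=z.shape; f=H/2/np.tan(np.radians(c["vfov"])/2)
    u,v=np.meshgrid(np.arange(W),np.arange(H))
    P=np.stack([(u-c["cx"])/f*z,-(v-c["cy"])/f*z,-z],-1)
    return P@rot(c["attitude"]).T+np.array(c["origin"])
E
python3 - <<'E'
from h import *
for cam in ["top","scene"]:
    c=robot.camera(cam)
    for l in ["tumbler","mouth","hatch_edge","hatch_hinge","scoop","scoop_grip","scoop_lip","scoop_mid","roller_a","tray","hammer","chisel","wrench","brush"]:
        print(cam,l,[(np.round(d["position"],3).tolist(),round(d["p"],2)) for d in robot.spot_point(cam,l)])
E
```

```text
top tumbler [([0.592, 0.044, 0.003], 0.86), ([0.594, 0.046, 0.118], 0.55)]
top mouth [([0.593, 0.048, 0.116], 0.9)]
top hatch_edge [([0.508, 0.058, 0.133], 0.79)]
top hatch_hinge [([0.674, 0.039, 0.127], 0.73)]
top scoop [([0.29, -0.354, 0.005], 0.63), ([0.326, 0.129, 0.002], 0.62), ([0.516, -0.298, -0.003], 0.6), ([0.498, -0.295, 0.017], 0.39)]
top scoop_grip [([0.497, -0.29, 0.095], 0.73), ([0.341, 0.113, 0.096], 0.71), ([0.306, -0.356, 0.099], 0.58)]
top scoop_lip [([0.276, 0.184, 0.023], 0.75), ([0.589, -0.341, 0.021], 0.6), ([0.387, -0.046, 0.002], 0.2)]
top scoop_mid [([0.31, -0.356, 0.016], 0.73), ([0.339, 0.114, 0.019], 0.62), ([0.499, -0.29, 0.017], 0.6)]
top roller_a [([0.494, -0.285, 0.014], 0.71), ([0.466, -0.279, 0.013], 0.53), ([0.515, -0.304, 0.016], 0.5)]
top tray [([0.461, 0.303, -0.003], 0.83)]
top hammer [([0.626, 0.402, -0.002], 0.76), ([0.5, -0.29, 0.098], 0.57)]
top chisel [([0.384, -0.046, 0.0], 0.63)]
top wrench [([0.603, -0.386, -0.002], 0.95)]
top brush [([0.706, 0.29, -0.001], 0.87), ([0.468, -0.28, 0.013], 0.3)]
scene tumbler [([0.593, 0.048, 0.006], 0.79)
[... 404 characters left out ...]
0.049, 0.125], 0.28), ([0.509, 0.061, 0.134], 0.27)]
scene scoop_lip [([0.271, 0.184, 0.026], 0.8), ([0.586, -0.339, 0.026], 0.75), ([0.709, 0.291, -0.003], 0.74), ([0.209, -0.36, 0.021], 0.64)]
scene scoop_mid [([0.498, -0.29, 0.014], 0.71), ([0.338, 0.113, 0.021], 0.71), ([0.597, 0.049, 0.123], 0.62), ([0.31, -0.358, 0.013], 0.59), ([0.462, 0.299, 0.001], 0.32)]
scene roller_a [([0.466, -0.275, 0.019], 0.77), ([0.515, -0.307, 0.018], 0.74), ([0.493, -0.286, 0.017], 0.48)]
scene tray [([0.459, 0.302, 0.002], 0.62)]
scene hammer [([0.627, 0.405, 0.0], 0.78)]
scene chisel [([0.388, -0.045, -0.0], 0.78)]
scene wrench [([0.388, -0.044, 0.002], 0.28)]
scene brush [([0.708, 0.287, -0.001], 0.87)]
```

The meant scoop is the loaded one (top view ~(422,245)), the farthest. I'll refine the tumbler and grip poses with depth.

```bash
python3 - <<'E'
from h import *
for cam in ["top","scene"]:
    c=robot.camera(cam); P=cloud(c).reshape(-1,3); I=c["image"].reshape(-1,3).astype(int)
    d=np.hypot(P[:,0]-.594,P[:,1]-.047)
    for lo,hi in [(0.108,0.1265),(0.129,0.145)]:
        s=P[(d<.2)&(P[:,2]>lo)&(P[:,2]<hi)]
        print(cam,"tumb",lo,len(s),np.median(s[:,2]),cv2.minAreaRect((s[:,:2]*1000).astype(np.float32)))
    d=np.hypot(P[:,0]-.4965,P[:,1]+.2915)
    red=(I[:,0]>I[:,2]+50)
    s=P[(d<.1)&(P[:,2]>.085)&(P[:,2]<.13)&red]
    s=s[s[:,2]>0.1] if cam=="top" else s
    r=cv2.minAreaRect((s[:,:2]*1000).astype(np.float32)); print(cam,"grip",len(s),s[:,2].max(),np.median(s[:,2]),r)
    w=np.linalg.eigh(np.cov(s[:,:2].T))[1][:,1]; print(np.degrees(np.arctan2(w[1],w[0])),s.mean(0))
    for l in ["roller_a"]:
        print(len(robot.regions_of(cam,l)))
    # max heights of things on the bench for clearance
E
```

```text
top tumb 0.108 3322 0.11844366785203786 ((595.0055541992188, 46.95056915283203), (220.6578369140625, 241.03416442871094), 82.96537017822266)
top tumb 0.129 3557 0.1349328111450936 ((595.4616088867188, 52.59141540527344), (196.68641662597656, 181.18408203125), 78.9400863647461)
top grip 204 0.11509341142239338 0.10708990557174092 ((498.3196716308594, -290.9197692871094), (18.259681701660156, 87.37637329101562), 60.980716705322266)
151.6145595478174 [ 0.49736826 -0.29023117  0.10706124]
3
scene tumb 0.108 5189 0.12051997548801463 ((597.2421264648438, 46.785987854003906), (220.28741455078125, 242.2010955810547), 83.04275512695312)
scene tumb 0.129 5557 0.1369462443181242 ((597.2816162109375, 46.870487213134766), (199.4808807373047, 173.19061279296875), 83.08528137207031)
scene grip 458 0.11247670006318977 0.10799651541727251 ((502.6744384765625, -291.3042297363281), (20.864627838134766, 86.68657684326172), 61.81049346923828)
151.6629595440101 [ 0.50687075 -0.29057621  0.1055703 ]
3
```

```bash
cat >> h.py <<'E'
import json,os
def log():
    s=robot.read_state()
    with open('log.jsonl','a') as f: f.write(json.dumps([list(map(float,s[k])) for k in("joints","tcp_pos","ee_rot")])+"\n")
    return s
def Rtool(psi): return R.from_euler('xyz',[180,0,psi],degrees=True)
U=np.array([np.cos(np.radians(-7)),np.sin(np.radians(-7)),0]); V=np.array([-U[1],U[0],0]); M=np.array([.595,.047,.12])
def T(x,y,z): return M+x*U+y*V+np.array([0,0,z])   # tumbler/mouth frame
def plan(targets, start=None, pr=True):
    """targets: list of (pos, Rot, nrows, open_cm). prints rows in tool axes"""
    s=log(); p=s["tcp_pos"].copy(); r=R.from_euler('xyz',s["ee_rot"],degrees=True)
    for (tp,tr,n,o) in targets:
        rv=(r.inv()*tr).as_rotvec(); p0=p.copy(); r0=r
        rows=[]
        for k in range(1,n+1):
            pk=p0+(np.array(tp)-p0)*k/n; rk=r0*R.from_rotvec(rv*k/n)
            d=r.inv().apply(pk-p)*100; w=np.degrees((r.inv()*rk).as_rotvec())
            rows.append([round(float(a),1) for a in w]+[round(float(a),2) for a in d]+[o]); p,r=pk,rk
        print(json.dumps(rows))
    return
E
python3 - <<'E'
from h import *
plan([(T(-.075,0,.12),Rtool(173),14,0),(T(-.075,0,.03),Rtool(173),3,0)])
E
```

```text
[[-0.0, -0.0, -1.0, -3.32, -2.56, -0.06, 0], [-0.0, -0.0, -1.0, -3.27, -2.62, -0.06, 0], [-0.0, -0.0, -1.0, -3.23, -2.68, -0.06, 0], [-0.0, -0.0, -1.0, -3.18, -2.73, -0.06, 0], [-0.0, -0.0, -1.0, -3.13, -2.79, -0.06, 0], [-0.0, -0.0, -1.0, -3.08, -2.85, -0.06, 0], [-0.0, -0.0, -1.0, -3.03, -2.9, -0.06, 0], [-0.0, -0.0, -1.0, -2.97, -2.95, -0.06, 0], [-0.0, -0.0, -1.0, -2.92, -3.01, -0.06, 0], [-0.0, -0.0, -1.0, -2.87, -3.06, -0.06, 0], [-0.0, -0.0, -1.0, -2.81, -3.11, -0.06, 0], [-0.0, -0.0, -1.0, -2.76, -3.16, -0.06, 0], [-0.0, -0.0, -1.0, -2.7, -3.21, -0.06, 0], [-0.0, -0.0, -1.0, -2.64, -3.25, -0.06, 0]]
[[0.0, 0.0, 0.0, 0.0, -0.0, 3.0, 0], [0.0, 0.0, 0.0, 0.0, -0.0, 3.0, 0], [0.0, 0.0, 0.0, 0.0, -0.0, 3.0, 0]]
```

```bash
python3 -m pendant '[[0,0,-1,-3.3,-2.6,0,0],[0,0,-1,-3.3,-2.6,0,0],[0,0,-1,-3.2,-2.7,0,0],[0,0,-1,-3.2,-2.7,0,0],[0,0,-1,-3.1,-2.8,0,0],[0,0,-1,-3.1,-2.8,0,0],[0,0,-1,-3,-2.9,0,0],[0,0,-1,-3,-2.9,0,0],[0,0,-1,-2.9,-3,0,0],[0,0,-1,-2.9,-3,0,0],[0,0,-1,-2.8,-3.1,0,0],[0,0,-1,-2.8,-3.1,0,0],[0,0,-1,-2.7,-3.2,0,0],[0,0,-1,-2.7,-3.2,0,0],[0,0,0,0,0,0,0]]'; python3 - <<'E'
from h import *
plan([(T(-.075,0,.03),Rtool(173),4,0)])
E
```

```text
time: 3.72
tcp_pos: [0.5352, 0.0452, 0.233]
ee_rot: [179.7, 0.4, 173.3]
force: [-0.4, 0.5, 0.0]
opening: -0.0
[[0.1, 0.1, 0.1, 0.41, 0.22, 2.07, 0], [0.1, 0.1, 0.1, 0.41, 0.22, 2.07, 0], [0.1, 0.1, 0.1, 0.4, 0.22, 2.07, 0], [0.1, 0.1, 0.1, 0.4, 0.23, 2.07, 0]]
```

```bash
python3 -m pendant '[[0,0,0,0.4,0.2,2,0],[0,0,0,0.4,0.2,2,0],[0,0,0,0.4,0.2,2,0],[0,0,0,0.4,0.3,2,0],[0,0,0,0,0,0,0],[0,0,0,0,0,0.5,0],[0,0,0,0,0,0,0]]'; python3 - <<'E'
from h import *
plan([(T(-.075,0,.03),Rtool(173),1,0)])
E
```

```text
time: 4.6
tcp_pos: [0.5193, 0.0602, 0.1476]
ee_rot: [179.6, 0.5, 173.3]
force: [0.2, -0.3, 0.8]
opening: -0.0
[[0.4, 0.5, 0.3, -0.17, -0.38, -0.24, 0]]
```

```bash
python3 -m pendant '[[0,0,0,0,0,0.6,0],[0,0,0,0,0,0.5,0],[0,0,0,0,0,0.2,0]]';python3 -m pendant '[[0,0,0,0,0,0.2,0]]';python3 -m pendant '[[0,0,0,0,0,0.2,0]]';
```

```text
time: 4.97
tcp_pos: [0.5208, 0.0601, 0.1352]
ee_rot: [179.6, 0.7, 173.3]
force: [-1.1, 0.7, 4.2]
opening: 0.0
time: 5.1
tcp_pos: [0.5207, 0.0602, 0.1332]
ee_rot: [179.6, 0.6, 173.3]
force: [-1.3, 0.6, 4.5]
opening: 0.0001
time: 5.22
tcp_pos: [0.5206, 0.0602, 0.1315]
ee_rot: [179.6, 0.6, 173.2]
force: [-1.3, -0.2, 7.4]
opening: -0.0003
```

```bash
python3 -m pendant '[[0,0,0,0,0,0.1,0]]'
```

```text
time: 5.35
tcp_pos: [0.5207, 0.0602, 0.1309]
ee_rot: [179.6, 0.6, 173.2]
force: [-1.7, -0.6, 7.0]
opening: -0.0005
```

```bash
python3 -m pendant '[[0,0,0,1,0,-2,0],[0,0,0,3,0,-3,0],[0,0,0,3,0,-3,0],[0,0,0,3,0,-3,0],[0,0,0,0,0,0,0]]'
python3 - <<'E'
from h import *
c=robot.camera("scene"); cv2.imwrite("pics/s1.png",c["image"][:,:,::-1])
P=cloud(c).reshape(-1,3); q=(P-M); X=np.c_[q@U,q@V,q[:,2]]
s=X[(abs(X[:,1])<.07)&(X[:,0]>-.08)&(X[:,0]<.07)&(X[:,2]>.02)&(X[:,2]<.12)]
for x in np.arange(-.08,.08,.02):
    k=s[abs(s[:,0]-x)<.005]; print(round(x,2),len(k),np.median(k[:,2]) if len(k) else 0)
E
```

```text
time: 5.98
tcp_pos: [0.4183, 0.0711, 0.2417]
ee_rot: [179.6, 0.7, 173.2]
force: [1.0, -0.3, 0.0]
opening: 0.0
-0.08 1 0.02008188386071108
-0.06 6 0.020476341465800352
-0.04 8 0.020422845113023613
-0.02 9 0.02051163807917944
0.0 10 0.020685401517297475
0.02 3 0.02077703550108334
0.04 7 0.020196454972573163
0.06 0 0
```

View pics/s1.png

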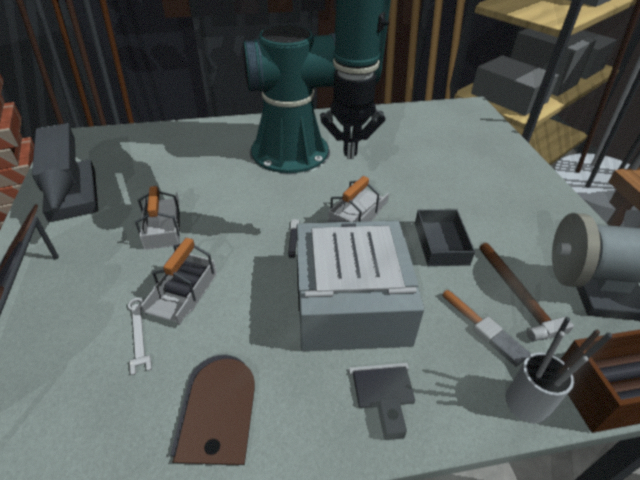

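The hatch is still latched, so the press was too shallow. I'll go deeper.

```bash
python3 -m pendant '[[0,0,0,-3.4,0,3,0],[0,0,0,-3.4,0,3,0],[0,0,0,-3.4,0,3,0],[0,0,0,0,0,0,0],[0,0,0,0,0,1,0]]'; python3 -m pendant '[[0,0,0,0,0,0.4,0],[0,0,0,0,0,0.2,0]]';python3 -m pendant '[[0,0,0,0,0,0.1,0]]'
```

```text
time: 6.65
tcp_pos: [0.5284, 0.0583, 0.1351]
ee_rot: [179.6, 0.8, 173.2]
force: [-2.0, 0.9, 4.1]
opening: -0.0001
time: 6.9
tcp_pos: [0.528, 0.0583, 0.1294]
ee_rot: [179.6, 0.8, 173.2]
force: [-1.9, -0.5, 12.9]
opening: -0.0002
time: 7.02
tcp_pos: [0.528, 0.0584, 0.1295]
ee_rot: [179.6, 0.9, 173.2]
force: [-0.3, -0.2, 6.2]
opening: -0.0002
```

```bash
python3 -m pendant '[[0,0,0,0,0,0.2,0]]'; python3 -m pendant '[[0,0,0,0,0,0.15,0]]'; python3 -m pendant '[[0,0,0,0.5,0,-2,0],[0,0,0,3,0,-3,0],[0,0,0,3,0,-3,0],[0,0,0,3,0,-3,0],[0,0,0,0,0,0,0]]'
python3 - <<'E'
from h import *
c=robot.camera("scene"); cv2.imwrite("pics/s2.png",c["image"][:,:,::-1])
print([(np.round(d["position"],3).tolist(),round(d["p"],2)) for d in robot.spot_point("scene","hatch_edge")])
E
```

```text
time: 7.15
tcp_pos: [0.5281, 0.0583, 0.1293]
ee_rot: [179.6, 1.0, 173.2]
force: [-4.7, -0.0, 17.3]
opening: -0.0002
time: 7.28
tcp_pos: [0.528, 0.0583, 0.1295]
ee_rot: [179.6, 1.1, 173.2]
force: [-1.9, -0.3, 8.3]
opening: 0.0001
time: 7.9
tcp_pos: [0.4259, 0.0698, 0.2424]
ee_rot: [179.6, 1.4, 173.3]
force: [1.0, -0.3, -0.5]
opening: -0.0
[([0.528, 0.058, 0.2], 0.76)]
```

View pics/s2.png

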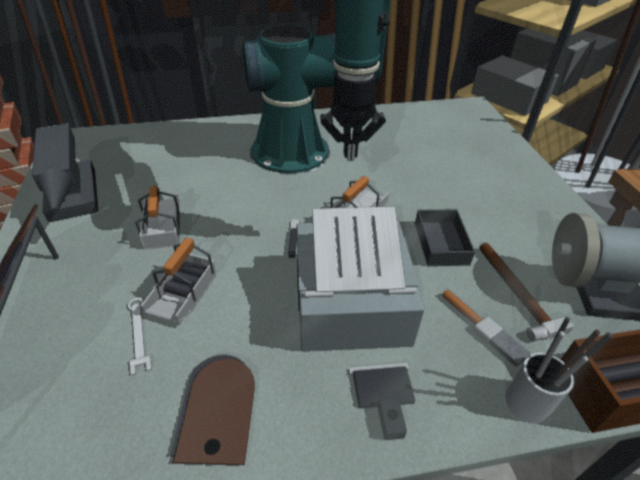

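Popped ajar (edge at z 0.20, about 0.42 rad). Next I'll fit a kinematic model from the readings to check that tilted poses are feasible.

```bash
python3 -m pendant '[[0,-10,0,0,0,0,0],[0,-10,0,0,0,-2,0]]'; python3 - <<'E'
from h import *
log()
D=[json.loads(l) for l in open('log.jsonl')]
for d in D: print(np.round(d[0],2),np.round(d[1],4),np.round(d[2],2))
E
```

```text
time: 8.25
tcp_pos: [0.4273, 0.0691, 0.2591]
ee_rot: [179.6, 21.7, 173.0]
force: [-0.8, 0.1, -1.0]
opening: -0.0003
[62.1  20.56 86.54  0.   72.91 -6.59] [0.218  0.559  0.2313] [-180.    -0.   158.7]
[ -2.71  15.04  94.54   0.25  69.97 -86.08] [0.5352 0.0452 0.233 ] [179.73   0.44 173.29]
[ -1.21  19.46 102.08   0.41  57.93 -84.71] [0.5193 0.0602 0.1476] [179.61   0.5  173.28]
[  2.8   -6.04 118.42  -4.42  46.23 -77.87] [0.4273 0.0691 0.2591] [179.59  21.69 173.04]
```

```bash
cat > kin.py <<'E'
from h import *
from scipy.optimize import least_squares
def Rx(a): return R.from_euler('x',a,degrees=True).as_matrix()
def Ry(a): return R.from_euler('y',a,degrees=True).as_matrix()
def Rz(a): return R.from_euler('z',a,degrees=True).as_matrix()
S4,S6=1,1
def fk(q,p):
    d1,a1,a2,a3,d4,L,off=p[:7]
    A=Rz(q[0]); B=A@Ry(q[1]); C=A@Ry(q[1]+q[2]); D=C@Rz(S4*q[3]); E=D@Ry(q[4]); F=E@Rz(S6*q[5])@Rz(90)
    w=A@[a1,off,d1]+B@[0,0,a2]+C@[a3,0,d4]
    return w+F@[0,0,L], F, w
def data(): return [json.loads(l) for l in open('log.jsonl')]
def fit():
    D=data()
    p0=np.array([.4,.0,.45,.0,.4,.25,.07])
    def res(p):
        r=[]
        for q,t,e in D: r+=list(fk(q,p)[0]-t)
        return np.array(r+list(0.003*(p-p0)))
    return least_squares(res,p0)
LO=np.array([-170.27,-57.76,12.27,-55.21,11.17,-170.74]);HI=np.array([170.27,135,136.19,235.2,155.16,170.74])
def ik(pos,Rt,p,q0):
    def res(q):
        x,F,_=fk(q,p); return np.r_[(x-pos)*100,(R.from_matrix(F).inv()*Rt).as_rotvec()*20]
    best=None
    for s in [q0]+[np.clip(q0+np.random.default_rng(i).normal(0,25,6),LO+1,HI-1) for i in range(10)]:
        o=least_squares(res,np.clip(s,LO+.1,HI-.1),bounds=(LO,HI))
        if best is None or o.cost<best.cost-1e-4: best=o
        if best.cost<1e-3: break
    return best.x,best.cost
E
python3 - <<'E'
from kin import *
o=fit(); print(np.round(o.x,4)); print(np.round(o.fun[:12]*1000,1))
for q,t,e in data():
    print(np.degrees((R.from_euler('xyz',e,degrees=True).inv()*R.from_matrix(fk(q,o.x)[1])).magnitude()), R.from_matrix(fk(q,o.x)[1]).as_euler('xyz',degrees=True))
E
```

```text
[0.2665 0.     0.611  0.1122 0.4336 0.3726 0.0689]
[-0. -0.  0.  0. -0.  0. -0. -0.  0.  0.  0. -0.]
2.6659841392934792e-14 [-1.79995875e+02 -6.39394829e-04  1.58698863e+02]
2.829583831452711e-14 [179.73150686   0.44078287 173.28656348]
3.576313301028136e-14 [179.60680492   0.49638357 173.28048237]
2.3489398921429915e-14 [179.59186     21.68967728 173.04223256]
```

```bash
python3 - <<'E'
from kin import *
p=fit().x; q=robot.read_state()["joints"]
for tilt in (30,45):
  Rt=Rtool(173)*R.from_euler('y',-tilt,degrees=True)
  for t in [(-.14,0,.12),(-.11,0,.06),(-.06,0,.035),(-.05,0,.07),(0,0,.15),(.06,0,.17),(.12,0,.16)]:
    x,c=ik(T(*t),Rt,p,q); print(tilt,t,round(c,3),np.round(x,0),fk(x,p)[2].round(2))
# pours
from numpy import radians as rd
def grip_pose(lip,yaw,phi,flip):
    Rs=R.from_matrix(Rz(yaw)@Ry(phi))
    g=lip+Rs.apply([-.1,0,.0735])
    Rt=Rs*R.from_euler('x',180,degrees=True)*R.from_euler('z',180 if flip else 0,degrees=True)
    return g+Rt.apply([0,0,.019]),Rt
for yaw in (83,60,100,-97,-75,-120):
  for flip in (0,1):
   for phi in (0,25,45,55):
    sx=np.array([np.cos(rd(yaw)),np.sin(rd(yaw)),0]); lip=M-.035*sx+np.array([0,0,.02])
    g,Rt=grip_pose(lip,yaw,phi,flip)
    x,c=ik(g,Rt,p,q); print(yaw,flip,phi,round(c,3),np.round(x,0),fk(x,p)[2].round(2))
E
```

```text
30 (-0.14, 0, 0.12) 0.0 [  4.  -4. 124. -10.  31. -72.] [0.27 0.09 0.56]
30 (-0.11, 0, 0.06) 0.0 [  3.   5. 127. -15.  19. -68.] [0.3  0.08 0.5 ]
30 (-0.06, 0, 0.035) 0.0 [  1.  12. 123. -16.  16. -68.] [0.35 0.08 0.48]
30 (-0.05, 0, 0.07) 0.0 [  1.   9. 120. -11.  22. -73.] [0.36 0.08 0.51]
30 (0, 0, 0.15) 0.0 [  0.   6. 109.  -6.  36. -79.] [0.41 0.07 0.59]
30 (0.06, 0, 0.17) 0.0 [ -1.  10. 101.  -5.  40. -81.] [0.47 0.06 0.61]
30 (0.12, 0, 0.16) 0.0 [ -1.  15.  95.  -4.  40. -82.] [0.53 0.06 0.6 ]
45 (-0.14, 0, 0.12) 0.077 [  7.  -5. 135. -55.  11. -25.] [0.2  0.09 0.51]
45 (-0.11, 0, 0.06) 3.571 [  6.   5. 132. -55.  11. -25.] [0.26 0.1  0.48]
45 (-0.06, 0, 0.035) 5.629 [  5.  12. 127. -55.  11. -25.] [0.32 0.1  0.47]
45 (-0.05, 0, 0.07) 2.327 [  5.   9. 126. -55.  11. -26.] [0.31 0.09 0.48]
45 (0, 0, 0.15) 0.0 [  2.   4. 121. -32.  12. -52.] [0.33 0.08 0.53]
45 (0.06, 0, 0.17) 0.0 [  0.   7. 113. -20.  15. -65.] [0.39 0.07 0.55]
45 (0.12, 0, 0.16) 0.0 [ -1.  13. 108. -18.  15. -68.] [0.45 0.06 0.54]
83 0 0 0.0 [-15.  21.  91.   0.  68.  -8.] [ 0.58 -0.09  0.57]
83 0 25 0.0 [  3.
[... 2393 characters left out ...]
.  80. -28.] [ 0.61 -0.01  0.57]
-75 1 45 0.0 [-18.  30.  84.  36.  94. -40.] [ 0.65 -0.14  0.51]
-75 1 55 0.0 [-23.  35.  82.  41. 101. -44.] [ 0.66 -0.2   0.47]
-120 0 0 0.0 [   8.   29.   78.    0.   73. -142.] [0.66 0.16 0.57]
-120 0 25 0.0 [  -7.   20.   93.   27.   60. -169.] [ 0.57 -0.    0.57]
-120 0 45 15.601 [ -13.   17.   97.   36.   60. -171.] [ 0.53 -0.05  0.57]
-120 0 55 37.023 [ -17.   16.   99.   40.   61. -171.] [ 0.51 -0.08  0.57]
-120 1 0 0.0 [ 8. 29. 78.  0. 73. 38.] [0.66 0.16 0.57]
-120 1 25 0.0 [-7. 20. 93. 27. 60. 11.] [ 0.57 -0.    0.57]
-120 1 45 0.0 [-22.  20. 103.  52.  62. -20.] [ 0.5  -0.12  0.51]
-120 1 55 0.0 [-29.  22. 108.  62.  67. -34.] [ 0.47 -0.18  0.47]
```

```bash
python3 - <<'E'
from h import *
Rt=Rtool(173)*R.from_euler('y',-30,degrees=True)
plan([(T(-.125,0,.06),Rt,3,0),(T(-.065,0,.03),Rt,4,0),(T(-.05,0,.07),Rt,2,0),(T(-.03,0,.1),Rt,2,0)])
E
```

```text
[[0.1, -2.8, 0.0, -0.39, -0.07, 2.99, 0], [0.1, -2.8, 0.0, -0.25, -0.07, 3.01, 0], [0.1, -2.8, 0.0, -0.1, -0.06, 3.02, 0]]
[[0.0, 0.0, 0.0, -0.92, -0.0, 1.4, 0], [0.0, 0.0, 0.0, -0.92, -0.0, 1.4, 0], [0.0, 0.0, 0.0, -0.92, 0.0, 1.4, 0], [0.0, 0.0, 0.0, -0.92, -0.0, 1.4, 0]]
[[0.0, 0.0, 0.0, -1.65, 0.0, -1.36, 0], [0.0, 0.0, 0.0, -1.65, 0.0, -1.36, 0]]
[[0.0, 0.0, 0.0, -1.62, 0.0, -0.8, 0], [0.0, 0.0, 0.0, -1.62, -0.0, -0.8, 0]]
```

```bash
python3 -m pendant '[[0,-2.8,0,-0.4,0,3,0],[0,-2.8,0,-0.2,0,3,0],[0,-2.8,0,-0.1,0,3,0],[0,0,0,0,0,0,0]]'; python3 - <<'E'
from h import *
Rt=Rtool(173)*R.from_euler('y',-30,degrees=True)
plan([(T(-.065,0,.03),Rt,4,0),(T(-.05,0,.07),Rt,2,0),(T(-.03,0,.1),Rt,2,0)])
q=robot.read_state(); d=q["tcp_pos"]-M; print(d@U,d@V,d[2],q["ee_rot"])
E
```

```text
time: 8.75
tcp_pos: [0.4708, 0.0653, 0.1789]
ee_rot: [179.5, 30.6, 173.1]
force: [-0.7, -0.2, 0.0]
opening: 0.0002
[[0.1, 0.2, 0.0, -0.93, -0.09, 1.39, 0], [0.1, 0.2, 0.0, -0.94, -0.09, 1.39, 0], [0.1, 0.2, 0.0, -0.94, -0.08, 1.39, 0], [0.1, 0.2, 0.0, -0.95, -0.08, 1.38, 0]]
[[0.0, -0.0, -0.0, -1.65, 0.0, -1.36, 0], [0.0, 0.0, 0.0, -1.65, 0.0, -1.36, 0]]
[[0.0, 0.0, 0.0, -1.62, 0.0, -0.8, 0], [0.0, 0.0, 0.0, -1.62, -0.0, -0.8, 0]]
-0.12555290119134213 0.00301851656401685 0.058889201696056714 [179.45882399  30.62122161 173.08975068]
```

```bash
python3 -m pendant '[[0,0,0,-0.9,0,1.4,0],[0,0,0,-0.9,0,1.4,0],[0,0,0,-0.9,0,1.4,0],[0,0,0,-0.9,0,1.4,0],[0,0,0,0,0,0,0]]'; python3 -m pendant '[[0,0,0,-1.6,0,-1.4,0],[0,0,0,-1.6,0,-1.4,0],[0,0,0,0,0,0,0]]'; python3 - <<'E'
from h import *
q=robot.read_state(); d=q["tcp_pos"]-M; print(d@U,d@V,d[2],q["ee_rot"])
Rt=Rtool(173)*R.from_euler('y',-30,degrees=True)
plan([(T(-.025,0,.1),Rt,2,0),(T(0,0,.12),Rt,2,0),(T(.04,0,.135),Rt,3,0),(T(.075,0,.14),Rt,2,0),(T(.11,0,.14),Rt,2,0)])
c=robot.camera("scene"); cv2.imwrite("pics/s3.png",c["image"][:,:,::-1])
E
```

```text
time: 9.38
tcp_pos: [0.5308, 0.0575, 0.1463]
ee_rot: [179.6, 30.1, 173.1]
force: [-0.7, 0.5, -1.6]
opening: -0.0003
time: 9.75
tcp_pos: [0.5436, 0.0553, 0.1855]
ee_rot: [179.7, 29.8, 173.1]
force: [-1.4, 0.1, -0.5]
opening: -0.0001
-0.05198629840672229 0.0020098060229492994 0.06548844390347719 [179.67221623  29.80263591 173.08667027]
[[0.2, -0.1, 0.0, -2.03, -0.1, -0.83, 0], [0.2, -0.1, 0.0, -2.03, -0.1, -0.82, 0]]
[[-0.0, 0.0, 0.0, -1.58, 0.0, -0.24, 0], [0.0, 0.0, -0.0, -1.58, 0.0, -0.24, 0]]
[[0.0, 0.0, 0.0, -1.4, 0.0, 0.23, 0], [-0.0, 0.0, 0.0, -1.4, -0.0, 0.23, 0], [0.0, 0.0, 0.0, -1.4, 0.0, 0.23, 0]]
[[0.0, 0.0, 0.0, -1.64, 0.0, 0.66, 0], [0.0, 0.0, 0.0, -1.64, 0.0, 0.66, 0]]
[[0.0, 0.0, 0.0, -1.52, 0.0, 0.88, 0], [0.0, 0.0, 0.0, -1.52, -0.0, 0.87, 0]]
```

View pics/s3.png

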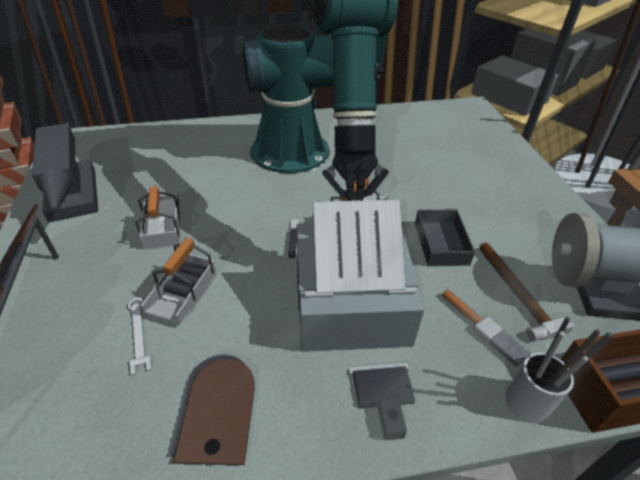

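The fingertips are under the hatch edge (edge row ~203, lifted slightly). Now I'll sweep it over.

```bash
python3 -m pendant '[[0,0,0,-2,0,-0.8,0],[0,0,0,-2,0,-0.8,0],[0,0,0,-1.6,0,-0.2,0],[0,0,0,-1.6,0,-0.2,0],[0,0,0,-1.4,0,0.2,0],[0,0,0,-1.4,0,0.2,0],[0,0,0,-1.4,0,0.2,0],[0,0,0,-1.6,0,0.7,0],[0,0,0,-1.6,0,0.7,0]]'; python3 - <<'E'
from h import *
q=robot.read_state(); d=q["tcp_pos"]-M; print(d@U,d@V,d[2],q["ee_rot"])
Rt=Rtool(173)*R.from_euler('y',-30,degrees=True)
plan([(T(.11,0,.14),Rt,2,0)])
c=robot.camera("scene"); cv2.imwrite("pics/s4.png",c["image"][:,:,::-1])
E
```

```text
time: 10.92
tcp_pos: [0.6692, 0.039, 0.2505]
ee_rot: [179.9, 28.9, 173.2]
force: [-2.0, 0.7, 0.1]
opening: -0.0
0.07461044370344716 0.0010715423648430971 0.1305164903181394 [179.86709017  28.93082156 173.15613525]
[[0.1, -0.5, 0.1, -1.78, -0.06, 0.44, 0], [0.1, -0.5, 0.1, -1.77, -0.06, 0.46, 0]]
```

View pics/s4.png

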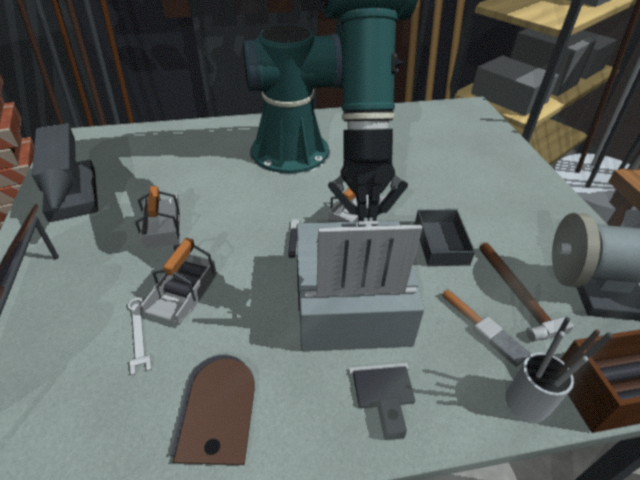

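Near upright; push a little further, then back off.

```bash
python3 -m pendant '[[0,0,0,-1.8,0,0.4,0],[0,0,0,-1.8,0,0.4,0],[0,0,0,-1.4,0,0.6,0],[0,0,0,0,0,0,0],[0,0,0,3,0,-3,0],[0,0,0,3,0,-3,0]]'; python3 - <<'E'
from h import *
c=robot.camera("scene"); cv2.imwrite("pics/s5.png",c["image"][:,:,::-1])
print([(np.round(d["position"],3).tolist(),round(d["p"],2)) for d in robot.spot_point("scene","hatch_edge")])
P=cloud(c).reshape(-1,3)-M; X=np.c_[P@U,P@V,P[:,2]]
s=X[(abs(X[:,1])<.075)&(X[:,0]>.06)&(X[:,0]<.2)&(X[:,2]>.04)&(X[:,2]<.16)]
a=np.polyfit(s[:,2],s[:,0],1); print(len(s),a,np.pi/2+np.arctan(a[0]))
Rt=Rtool(-28.5); sx=np.array([np.cos(np.radians(-28.5)),np.sin(np.radians(-28.5)),0])
s=log(); print(s["tcp_pos"],s["ee_rot"],s["joints"].round(1))
E
```

```text
time: 11.72
tcp_pos: [0.623, 0.0437, 0.2733]
ee_rot: [-180.0, 26.1, 173.1]
force: [-0.3, -0.4, -0.4]
opening: -0.0002
[([0.73, 0.034, 0.282], 0.71)]
3237 [0.28398853 0.08730436] 1.8474997478651067
[0.62077383 0.04418956 0.27414359] [-179.96531903   26.13357981  173.17598026] [ -0.6   8.8 102.4  -4.1  42.8 -81.4]
```

View pics/s5.png

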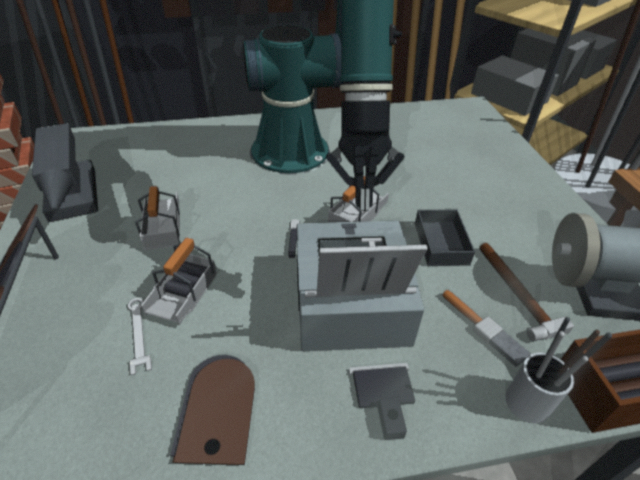

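```bash
python3 - <<'E'
from h import *
plan([((.58,-.02,.28),Rtool(173),3,6),((.498,-.291,.26),Rtool(173),6,6)])
E
```

```text
[[0.0, 8.7, 0.1, 0.9, -2.29, -0.66, 6], [0.0, 8.7, 0.1, 0.98, -2.29, -0.51, 6], [0.0, 8.7, 0.1, 1.05, -2.29, -0.36, 6]]
[[-0.0, -0.0, -0.0, 0.81, -4.65, 0.33, 6], [-0.0, -0.0, 0.0, 0.81, -4.65, 0.33, 6], [-0.0, -0.0, -0.0, 0.81, -4.65, 0.33, 6], [-0.0, -0.0, -0.0, 0.81, -4.65, 0.33, 6], [-0.0, -0.0, 0.0, 0.81, -4.65, 0.33, 6], [-0.0, -0.0, -0.0, 0.81, -4.65, 0.33, 6]]
```

```bash
python3 -m pendant '[[0,8.7,0,0.9,-2.3,-0.7,6],[0,8.7,0,1,-2.3,-0.5,6],[0,8.7,0,1,-2.3,-0.4,6],[0,0,0,0.8,-4.6,0.3,6],[0,0,0,0.8,-4.6,0.3,6],[0,0,0,0.8,-4.6,0.3,6],[0,0,0,0.8,-4.6,0.3,6],[0,0,0,0.8,-4.6,0.3,6],[0,0,0,0.8,-4.6,0.3,6],[0,0,10,0,0,0,6],[0,0,10,0,0,0,6],[0,0,10,0,0,0,6],[0,0,10,0,0,0,6],[0,0,10,0,0,0,6],[0,0,10,0,0,0,6],[0,0,10,0,0,0,6],[0,0,10,0,0,0,6],[0,0,10,0,0,0,6],[0,0,10,0,0,0,6]]'; python3 -m pendant '[[0,0,10,0,0,0,6],[0,0,10,0,0,0,6],[0,0,10,0,0,0,6],[0,0,10,0,0,0,6],[0,0,10,0,0,0,6],[0,0,10,0,0,0,6],[0,0,10,0,0,0,6],[0,0,10,0,0,0,6],[0,0,10,0,0,0,6],[0,0,0,0,0,0,6]]'; python3 - <<'E'
from h import *
c=robot.camera("wrist"); cv2.imwrite("pics/w1.png",c["image"][:,:,::-1])
for l in ["scoop_grip","scoop_lip","scoop"]: print(l,[(np.round(d["position"],3).tolist(),round(d["p"],2)) for d in robot.spot_point("wrist",l)])
P=cloud(c).reshape(-1,3); I=c["image"].reshape(-1,3).astype(int)
s=P[(np.hypot(P[:,0]-.4965,P[:,1]+.2915)<.1)&(P[:,2]>.1)&(P[:,2]<.12)&(I[:,0]>I[:,2]+50)]
print(len(s),s[:,2].max(),cv2.minAreaRect((s[:,:2]*1000).astype(np.float32)))
w=np.linalg.eigh(np.cov(s[:,:2].T))[1][:,1]; print(np.degrees(np.arctan2(w[1],w[0])),s.mean(0))
plan([((.498,-.291,.14),Rtool(-28.5),4,6)])
E
```

```text
time: 14.2
tcp_pos: [0.516, -0.3158, 0.2581]
ee_rot: [179.5, 0.4, 69.9]
force: [0.7, 0.3, -0.0]
opening: 0.0604
time: 15.45
tcp_pos: [0.5255, -0.3254, 0.2546]
ee_rot: [179.5, -1.1, -23.2]
force: [0.2, -0.5, 0.0]
opening: 0.0596
scoop_grip [([0.515, -0.305, 0.017], 0.66), ([0.5, -0.293, 0.098], 0.56), ([0.604, -0.385, 0.003], 0.39)]
scoop_lip [([0.587, -0.335, 0.023], 0.8)]
scoop [([0.516, -0.306, -0.001], 0.94)]
2577 0.11181108886969993 ((500.4259948730469, -292.1584777832031), (19.557636260986328, 88.61075592041016), 61.80146408081055)
151.6431642449134 [ 0.50259948 -0.29337942  0.1083546 ]
[[0.1, -0.3, 1.3, -1.0, -0.54, 2.85, 6], [0.1, -0.3, 1.3, -1.0, -0.51, 2.85, 6], [0.1, -0.3, 1.3, -1.0, -0.48, 2.86, 6], [0.1, -0.3, 1.3, -1.0, -0.45, 2.86, 6]]
```

View pics/w1.png

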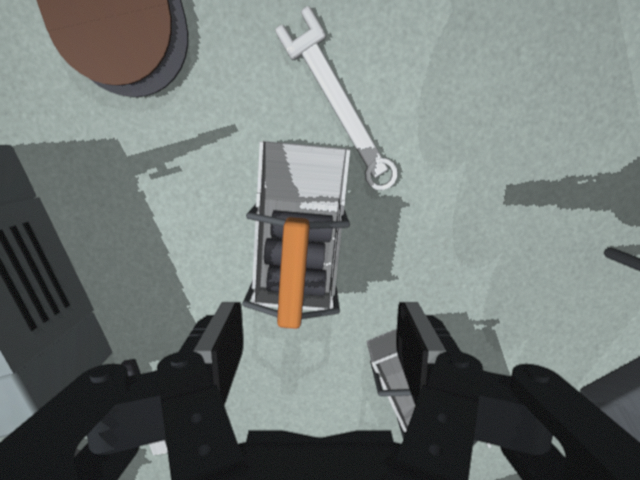

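The wrist view shows the grip (px 293,270) over three rollers. Its centre is (0.500,-0.292), yaw -28.3°.

```bash
python3 -m pendant '[[0,0,1.3,-1,-0.4,2.8,6],[0,0,1.3,-1,-0.4,2.8,6],[0,0,1.3,-0.9,-0.3,2.8,6],[0,0,1.3,-0.9,-0.3,2.8,6],[0,0,0,0,0,0,6]]'; python3 - <<'E'
from h import *
plan([((.5,-.292,.078),Rtool(-28.3),4,6)])
E
```

```text
time: 16.27
tcp_pos: [0.4989, -0.2985, 0.1403]
ee_rot: [179.6, -1.3, -27.9]
force: [-0.2, -0.7, -0.0]
opening: 0.06
[[0.1, -0.3, 0.1, -0.09, -0.17, 1.55, 6], [0.1, -0.3, 0.1, -0.08, -0.17, 1.55, 6], [0.1, -0.3, 0.1, -0.07, -0.16, 1.56, 6], [0.1, -0.3, 0.1, -0.06, -0.16, 1.56, 6]]
```

```bash
python3 -m pendant '[[0,-0.3,0,-0.1,-0.2,1.5,6],[0,-0.3,0,-0.1,-0.2,1.5,6],[0,-0.3,0,-0.1,-0.2,1.6,6],[0,-0.3,0,0,-0.1,1.6,6],[0,0,0,0,0,0,6]]'; python3 - <<'E'
from h import *
plan([((.5,-.292,.078),Rtool(-28.3),1,6)])
E
python3 -m pendant '[[0,0,0,0,0,0,1.5],[0,0,0,0,0,0,1.5],[0,0,0,0,0,0,1.5],[0,0,0,0,0,0,1.5],[0,0,0,0,0,0,1.5],[0,0,0,0,0,0,1.5]]'
```

```text
time: 16.9
tcp_pos: [0.5033, -0.2937, 0.0765]
ee_rot: [179.5, -0.4, -27.8]
force: [0.3, 0.6, 0.3]
opening: 0.0604
[[0.5, -0.4, 0.5, -0.37, 0.0, -0.16, 6]]
time: 17.65
tcp_pos: [0.5038, -0.2943, 0.0771]
ee_rot: [179.5, -0.5, -27.8]
force: [0.8, -1.1, -2.5]
opening: 0.0191
```

```bash
python3 -m pendant '[[0,0,0,0,0,-1,1.5],[0,0,0,0,0,-2,1.5],[0,0,0,0,0,-2,1.5],[0,0,0,0,0,0,1.5]]'; python3 - <<'E'
from h import *
c=robot.camera("scene"); cv2.imwrite("pics/s6.png",c["image"][:,:,::-1])
for l in ["scoop_grip","scoop_lip","scoop"]: print(l,[(np.round(d["position"],3).tolist(),round(d["p"],2)) for d in robot.spot_point("scene",l)])
E
```

```text
time: 18.15
tcp_pos: [0.5014, -0.2918, 0.1277]
ee_rot: [179.5, -0.1, -27.8]
force: [-0.3, 0.7, -7.1]
opening: 0.0191
scoop_grip [([0.338, 0.116, 0.1], 0.72), ([0.495, -0.288, 0.149], 0.71)]
scoop_lip [([0.584, -0.332, 0.071], 0.69), ([0.273, 0.186, 0.024], 0.66)]
scoop [([0.328, 0.126, -0.003], 0.88), ([0.51, -0.298, 0.048], 0.58), ([0.29, -0.36, 0.004], 0.57)]
```

View pics/s6.png

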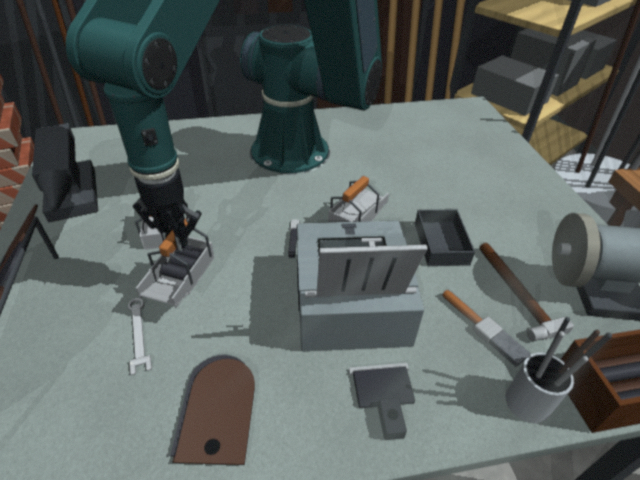

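```bash
cat >> h.py <<'E'
LT=np.array([.096,0,.0545])   # lip in tool frame
def pour(yaw,phi,back=.035,h=.03,lat=0):
    Rs=R.from_euler('z',yaw,degrees=True)*R.from_euler('y',phi,degrees=True)
    Rt=Rs*R.from_euler('x',180,degrees=True)
    y=np.radians(yaw); sx=np.array([np.cos(y),np.sin(y),0])
    lip=M-back*sx+np.array([0,0,h])
    return lip-Rt.apply(LT),Rt
def lipnow():
    s=robot.read_state(); r=R.from_euler('xyz',s["ee_rot"],degrees=True); l=s["tcp_pos"]+r.apply(LT)-M
    b=s["tcp_pos"]+r.apply(LT+np.array([-.1,0,0]))
    return "lip in mouth frame",(l@U).round(4),(l@V).round(4),l[2].round(4)
E
python3 - <<'E'
from h import *
plan([((.501,-.292,.30),Rtool(-28),5,1.5),(pour(75,0,h=.125)[0],pour(75,0)[1],16,1.5)])
print(pour(75,0,h=.125)[0])
E
```

```text
[[0.1, 0.0, 0.0, 0.02, 0.04, -3.5, 1.5], [0.1, 0.0, 0.0, 0.02, 0.03, -3.5, 1.5], [0.1, 0.0, 0.0, 0.03, 0.03, -3.5, 1.5], [0.1, 0.0, 0.0, 0.03, 0.02, -3.5, 1.5], [0.1, 0.0, 0.0, 0.03, 0.02, -3.5, 1.5]]
[[-0.0, 0.0, -6.4, -0.29, -1.35, 0.0, 1.5], [-0.0, 0.0, -6.4, -0.14, -1.37, 0.0, 1.5], [-0.0, 0.0, -6.4, 0.02, -1.38, 0.0, 1.5], [-0.0, 0.0, -6.4, 0.17, -1.37, 0.0, 1.5], [-0.0, 0.0, -6.4, 0.32, -1.34, 0.0, 1.5], [-0.0, 0.0, -6.4, 0.47, -1.3, 0.0, 1.5], [-0.0, 0.0, -6.4, 0.61, -1.24, 0.0, 1.5], [-0.0, 0.0, -6.4, 0.75, -1.16, 0.0, 1.5], [-0.0, 0.0, -6.4, 0.87, -1.07, 0.0, 1.5], [-0.0, 0.0, -6.4, 0.99, -0.96, 0.0, 1.5], [-0.0, 0.0, -6.4, 1.09, -0.85, 0.0, 1.5], [-0.0, 0.0, -6.4, 1.18, -0.72, 0.0, 1.5], [-0.0, 0.0, -6.4, 1.25, -0.58, 0.0, 1.5], [-0.0, 0.0, -6.4, 1.31, -0.44, 0.0, 1.5], [-0.0, 0.0, -6.4, 1.35, -0.29, 0.0, 1.5], [-0.0, 0.0, -6.4, 1.37, -0.14, 0.0, 1.5]]
[ 0.56109471 -0.07953628  0.2995    ]
```

```bash
python3 -m pendant '[[0,0,0,0,0,-2,1.5],[0,0,0,0,0,-3.5,1.5],[0,0,0,0,0,-3.5,1.5],[0,0,0,0,0,-3.5,1.5],[0,0,0,0,0,-3.5,1.5],[0,0,0,0,0,-1.5,1.5],[0,0,-6.4,-0.3,-1.4,0,1.5],[0,0,-6.4,-0.1,-1.4,0,1.5],[0,0,-6.4,0,-1.4,0,1.5],[0,0,-6.4,0.2,-1.4,0,1.5],[0,0,-6.4,0.3,-1.3,0,1.5],[0,0,-6.4,0.5,-1.3,0,1.5],[0,0,-6.4,0.6,-1.2,0,1.5],[0,0,-6.4,0.8,-1.2,0,1.5],[0,0,0,0,0,0,1.5]]'; python3 - <<'E'
from h import *
plan([(pour(75,0,h=.125)[0],pour(75,0)[1],9,1.5)])
E
```

```text
time: 20.23
tcp_pos: [0.5212, -0.1736, 0.2822]
ee_rot: [-178.2, 1.7, 25.0]
force: [0.7, -0.3, -6.9]
opening: 0.0193
[[-0.3, 0.1, -5.6, 0.84, -0.77, -0.19, 1.5], [-0.3, 0.1, -5.6, 0.91, -0.68, -0.2, 1.5], [-0.3, 0.1, -5.6, 0.97, -0.59, -0.2, 1.5], [-0.3, 0.1, -5.6, 1.02, -0.49, -0.2, 1.5], [-0.3, 0.1, -5.6, 1.07, -0.39, -0.2, 1.5], [-0.3, 0.1, -5.6, 1.1, -0.28, -0.2, 1.5], [-0.3, 0.1, -5.6, 1.12, -0.17, -0.2, 1.5], [-0.3, 0.1, -5.6, 1.13, -0.06, -0.2, 1.5], [-0.3, 0.1, -5.6, 1.13, 0.05, -0.19, 1.5]]
```

```bash
python3 -m pendant '[[-0.3,0.1,-5.6,0.8,-0.8,-0.2,1.5],[-0.3,0.1,-5.6,0.9,-0.7,-0.2,1.5],[-0.3,0.1,-5.6,1,-0.6,-0.2,1.5],[-0.3,0.1,-5.6,1,-0.5,-0.2,1.5],[-0.3,0.1,-5.6,1.1,-0.4,-0.2,1.5],[-0.3,0.1,-5.6,1.1,-0.3,-0.2,1.5],[-0.3,0.1,-5.6,1.1,-0.2,-0.2,1.5],[-0.3,0.1,-5.6,1.1,0,-0.2,1.5],[-0.3,0.1,-5.6,1.1,0,-0.2,1.5],[0,0,0,0,0,0,1.5]]'; python3 - <<'E'
from h import *
print(lipnow())
plan([(pour(75,0,h=.06)[0],pour(75,0)[1],4,1.5),(pour(75,0,h=.032)[0],pour(75,0)[1],3,1.5)])
c=robot.camera("scene"); cv2.imwrite("pics/s7.png",c["image"][:,:,::-1])
for l in ["scoop_grip","scoop_lip","scoop"]: print(l,[(np.round(d["position"],3).tolist(),round(d["p"],2)) for d in robot.spot_point("scene",l)])
E
```

```text
time: 21.48
tcp_pos: [0.5548, -0.0831, 0.2895]
ee_rot: [-179.3, 0.3, 75.2]
force: [0.3, -0.5, -6.7]
opening: 0.0194
('lip in mouth frame', np.float64(-0.0117), np.float64(-0.0391), np.float64(0.1144))
[[-0.2, 0.1, 0.1, 0.13, 0.14, 1.37, 1.5], [-0.2, 0.1, 0.1, 0.13, 0.14, 1.37, 1.5], [-0.2, 0.1, 0.1, 0.13, 0.14, 1.37, 1.5], [-0.2, 0.1, 0.1, 0.13, 0.13, 1.37, 1.5]]
[[-0.0, 0.0, 0.0, 0.0, -0.0, 0.93, 1.5], [-0.0, 0.0, 0.0, 0.0, -0.0, 0.93, 1.5], [-0.0, 0.0, 0.0, 0.0, -0.0, 0.93, 1.5]]
scoop_grip [([0.557, -0.088, 0.31], 0.86), ([0.336, 0.117, 0.096], 0.69), ([0.31, -0.354, 0.095], 0.6)]
scoop_lip [([0.207, -0.361, 0.02], 0.87), ([0.576, 0.012, 0.237], 0.73), ([0.272, 0.188, 0.024], 0.72)]
scoop [([0.289, -0.358, 0.004], 0.98), ([0.326, 0.127, -0.001], 0.66), ([0.558, -0.067, 0.211], 0.6), ([0.625, 0.406, 0.001], 0.37)]
```

View pics/s7.png

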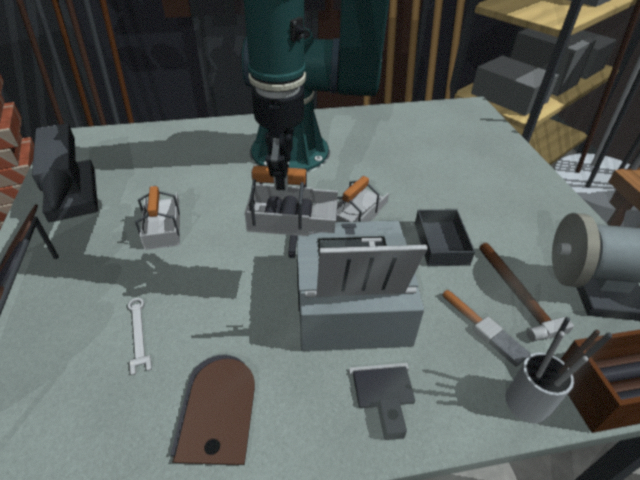

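```bash
python3 -m pendant '[[-0.2,0.1,0,0.1,0.1,1.4,1.5],[-0.2,0.1,0,0.1,0.1,1.4,1.5],[-0.2,0.1,0,0.1,0.1,1.4,1.5],[0,0.1,0,0.1,0.1,1.4,1.5],[0,0,0,0,0,0,1.5]]'; python3 - <<'E'
from kin import *
print(lipnow())
s=log();f=fit(); p=f.x; print(p.round(4),abs(f.fun[:-7]).max()); q=s["joints"]; print(q.round(1))
for phi,h in [(0,.032),(10,.03),(20,.022),(30,.018),(40,.015),(50,.015),(55,.015),(60,.015)]:
    pp,Rt=pour(75,phi,h=h); q,c=ik(pp,Rt,p,q); print(phi,c.round(4),q.round(0),pp.round(3))
plan([(pour(75,0,h=.032)[0],pour(75,0)[1],4,1.5)])
E
```

```text
time: 22.3
tcp_pos: [0.5583, -0.0814, 0.2281]
ee_rot: [-179.8, -0.1, 75.0]
force: [-0.0, -0.0, -7.0]
opening: 0.0189
('lip in mouth frame', np.float64(-0.0076), np.float64(-0.0367), np.float64(0.0537))
[0.2665 0.     0.6111 0.1122 0.4336 0.3727 0.0689] 2.417142462074473e-06
[-15.4  17.9  91.1   0.1  71.2  -0.4]
0 0.0 [-15.  19.  92.  -0.  68.  -0.] [ 0.561 -0.08   0.206]
10 0.0 [ -7.  20.  90. -10.  72.  11.] [ 0.564 -0.069  0.22 ]
20 0.0 [ -0.  22.  88. -20.  76.  21.] [ 0.567 -0.056  0.226]
30 0.0 [  6.  26.  85. -28.  82.  29.] [ 0.571 -0.041  0.233]
40 0.0 [ 12.  30.  82. -35.  89.  35.] [ 0.576 -0.024  0.238]
50 0.0 [ 17.  36.  79. -41.  96.  39.] [ 0.581 -0.006  0.244]
55 0.0 [ 19.  38.  77. -44. 100.  40.] [0.583 0.003 0.245]
60 0.0 [ 21.  41.  75. -46. 103.  42.] [0.586 0.012 0.245]
[[-0.0, -0.0, 0.0, 0.06, 0.06, 0.54, 1.5], [-0.0, -0.0, 0.0, 0.06, 0.06, 0.54, 1.5], [-0.0, -0.0, 0.0, 0.06, 0.06, 0.54, 1.5], [-0.0, -0.0, 0.0, 0.06, 0.06, 0.54, 1.5]]
```

```bash
python3 -m pendant '[[0,0,0,0.1,0.1,0.6,1.5],[0,0,0,0.1,0.1,0.6,1.5],[0,0,0,0.1,0,0.6,1.5],[0,0,0,0.1,0,0.4,1.5],[0,0,0,0,0,0,1.5]]'; python3 - <<'E'
from h import *
print(lipnow())
c=robot.camera("scene"); cv2.imwrite("pics/s8.png",c["image"][:,:,::-1])
for l in ["scoop_lip"]: print(l,[(np.round(d["position"],3).tolist(),round(d["p"],2)) for d in robot.spot_point("scene",l)])
P=[]
for phi,h in [(5,.03),(10,.03),(15,.025),(20,.02),(25,.018),(30,.015)]: P.append((*pour(75,phi,h=h),2,1.5))
plan(P)
E
```

```text
time: 22.92
tcp_pos: [0.5625, -0.0779, 0.2055]
ee_rot: [-179.9, -0.1, 75.0]
force: [-0.1, -1.2, -6.4]
opening: 0.0194
('lip in mouth frame', np.float64(-0.0038), np.float64(-0.0327), np.float64(0.0312))
scoop_lip [([0.27, 0.184, 0.026], 0.91), ([0.58, 0.018, 0.152], 0.73), ([0.21, -0.357, 0.026], 0.73)]
[[-0.0, -2.5, 0.0, 0.16, -0.06, -0.34, 1.5], [-0.0, -2.5, 0.0, 0.15, -0.06, -0.34, 1.5]]
[[-0.0, -2.5, -0.0, 0.26, 0.0, -0.41, 1.5], [0.0, -2.5, 0.0, 0.24, 0.0, -0.42, 1.5]]
[[0.0, -2.5, -0.0, 0.3, -0.0, -0.16, 1.5], [-0.0, -2.5, 0.0, 0.29, -0.0, -0.17, 1.5]]
[[0.0, -2.5, -0.0, 0.32, -0.0, -0.17, 1.5], [0.0, -2.5, 0.0, 0.31, -0.0, -0.18, 1.5]]
[[0.0, -2.5, -0.0, 0.29, -0.0, -0.31, 1.5], [-0.0, -2.5, -0.0, 0.28, 0.0, -0.33, 1.5]]
[[0.0, -2.5, -0.0, 0.32, 0.0, -0.27, 1.5], [-0.0, -2.5, -0.0, 0.31, 0.0, -0.29, 1.5]]
```

View pics/s8.png

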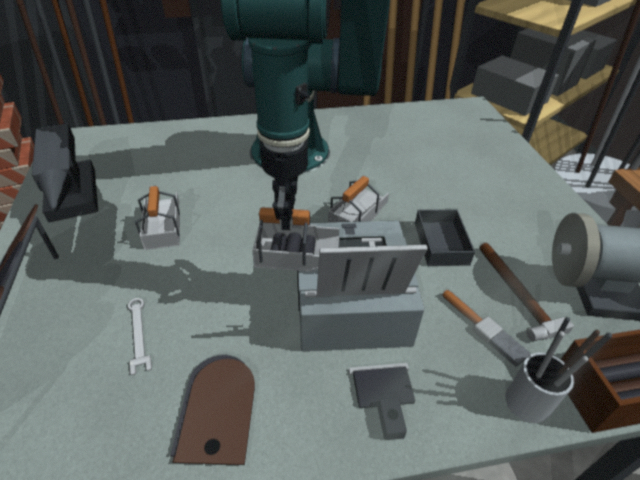

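The lip is about 3 cm above the opening (lip px ~(318,248)) with all three rollers still in. Now tipping.

```bash
python3 -m pendant '[[0,-2.5,0,0.1,0,-0.4,1.5],[0,-2.5,0,0.2,0,-0.4,1.5],[0,-2.5,0,0.2,0,-0.4,1.5],[0,-2.5,0,0.2,0,-0.4,1.5],[0,-2.5,0,0.3,0,-0.2,1.5]]'; python3 - <<'E'
from h import *
print(lipnow())
P=[]
for phi,h in [(20,.02),(25,.018),(30,.015),(35,.013)]: P.append((*pour(75,phi,h=h),2,1.5))
plan(P)
E
```

```text
time: 23.65
tcp_pos: [0.5666, -0.0676, 0.225]
ee_rot: [179.8, 12.7, 74.8]
force: [-0.1, 0.0, -6.6]
opening: 0.0191
('lip in mouth frame', np.float64(-0.0023), np.float64(-0.0364), np.float64(0.0307))
[[0.1, -3.7, -0.1, 0.57, -0.12, -0.08, 1.5], [0.1, -3.7, -0.1, 0.56, -0.12, -0.12, 1.5]]
[[0.0, -2.5, -0.0, 0.29, -0.0, -0.31, 1.5], [-0.0, -2.5, -0.0, 0.28, 0.0, -0.33, 1.5]]
[[0.0, -2.5, 0.0, 0.32, 0.0, -0.27, 1.5], [0.0, -2.5, -0.0, 0.31, 0.0, -0.29, 1.5]]
[[-0.0, -2.5, 0.0, 0.31, 0.0, -0.32, 1.5], [0.0, -2.5, -0.0, 0.29, 0.0, -0.33, 1.5]]
```

```bash
python3 -m pendant '[[0,-3.7,0,0.6,-0.1,-0.1,1.5],[0,-3.7,0,0.6,-0.1,-0.1,1.5],[0,-2.5,0,0.3,0,-0.3,1.5],[0,-2.5,0,0.3,0,-0.3,1.5],[0,-2.5,0,0.3,0,-0.3,1.5],[0,-2.5,0,0.3,0,-0.3,1.5]]'; python3 - <<'E'
from h import *
print(lipnow())
c=robot.camera("scene"); cv2.imwrite("pics/s9.png",c["image"][:,:,::-1])
P=[]
for phi,h in [(35,.015),(40,.015),(45,.015),(50,.015),(55,.015)]: P.append((*pour(75,phi,h=h),2,1.5))
plan(P)
E
```

```text
time: 24.4
tcp_pos: [0.5747, -0.0371, 0.2318]
ee_rot: [179.4, 30.3, 74.3]
force: [-0.3, -0.8, -5.9]
opening: 0.0192
('lip in mouth frame', np.float64(-0.001), np.float64(-0.0313), np.float64(0.0164))
[[0.1, -2.3, -0.3, 0.04, -0.1, -0.23, 1.5], [0.1, -2.3, -0.3, 0.03, -0.1, -0.23, 1.5]]
[[0.0, -2.5, 0.0, 0.26, -0.0, -0.41, 1.5], [-0.0, -2.5, 0.0, 0.24, 0.0, -0.42, 1.5]]
[[0.0, -2.5, -0.0, 0.26, 0.0, -0.41, 1.5], [0.0, -2.5, 0.0, 0.24, 0.0, -0.42, 1.5]]
[[-0.0, -2.5, -0.0, 0.26, -0.0, -0.41, 1.5], [-0.0, -2.5, -0.0, 0.24, 0.0, -0.42, 1.5]]
[[0.0, -2.5, 0.0, 0.26, 0.0, -0.41, 1.5], [0.0, -2.5, 0.0, 0.24, -0.0, -0.42, 1.5]]
```

View pics/s9.png

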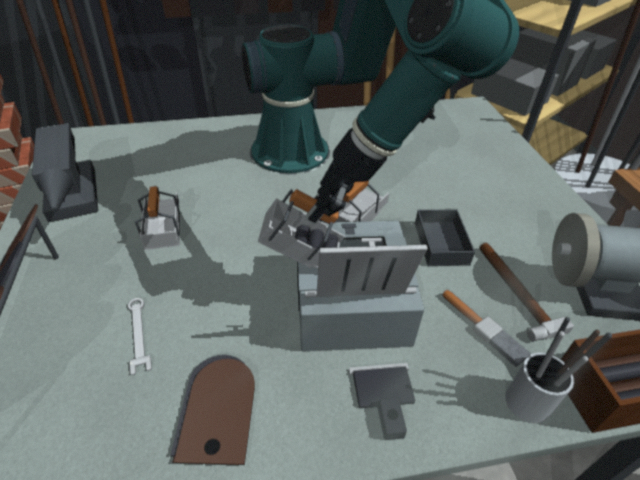

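```bash
python3 -m pendant '[[0,-2.3,0,0,-0.1,-0.2,1.5],[0,-2.3,0,0,-0.1,-0.2,1.5],[0,-2.5,0,0.3,0,-0.4,1.5],[0,-2.5,0,0.3,0,-0.4,1.5],[0,-2.5,0,0.3,0,-0.4,1.5],[0,-2.5,0,0.2,0,-0.4,1.5],[0,0,0,0,0,0,1.5],[0,0,0,0,0,0,1.5]]'; python3 - <<'E'
from h import *
print(lipnow())
c=robot.camera("scene"); cv2.imwrite("pics/s10.png",c["image"][:,:,::-1])
P=[]
for phi,h in [(50,.015),(55,.015)]: P.append((*pour(75,phi,h=h),2,1.5))
plan(P)
E
```

```text
time: 25.45
tcp_pos: [0.5803, -0.0134, 0.2414]
ee_rot: [179.0, 46.0, 74.1]
force: [0.8, -0.0, -3.4]
opening: 0.0194
('lip in mouth frame', np.float64(-0.002), np.float64(-0.0346), np.float64(0.0145))
[[0.1, -2.0, -0.3, 0.17, -0.07, -0.34, 1.5], [0.1, -2.0, -0.3, 0.16, -0.07, -0.34, 1.5]]
[[-0.0, -2.5, -0.0, 0.26, 0.0, -0.41, 1.5], [0.0, -2.5, 0.0, 0.24, -0.0, -0.42, 1.5]]
```

View pics/s10.png

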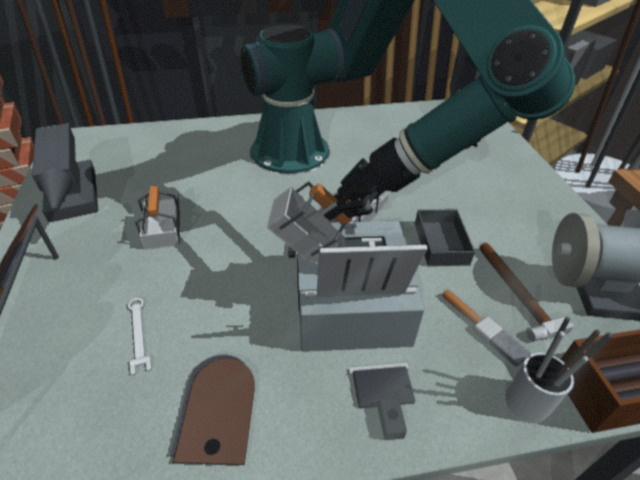

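```bash
python3 - <<'E'
from h import *
for cam in ["top","scene"]:
    c=robot.camera(cam)
    r=[]
    for d in robot.spot_point(cam,"roller_a"):
        q=np.array(d["position"])-M; r.append(((q@U).round(3),(q@V).round(3),q[2].round(3),round(d["p"],2)))
    print(cam,r)
    if cam=="top": cv2.imwrite("pics/t1.png",cv2.resize(c["image"][120:320,200:460,::-1],None,fx=3,fy=3))
print(robot.read_state()["force"])
E
```

```text
top [(np.float64(0.014), np.float64(0.05), np.float64(-0.074), 0.59), (np.float64(0.002), np.float64(-0.02), np.float64(-0.077), 0.45)]
scene []
[-0.08403961 -0.44270647 -2.34501756]
```

View pics/t1.png

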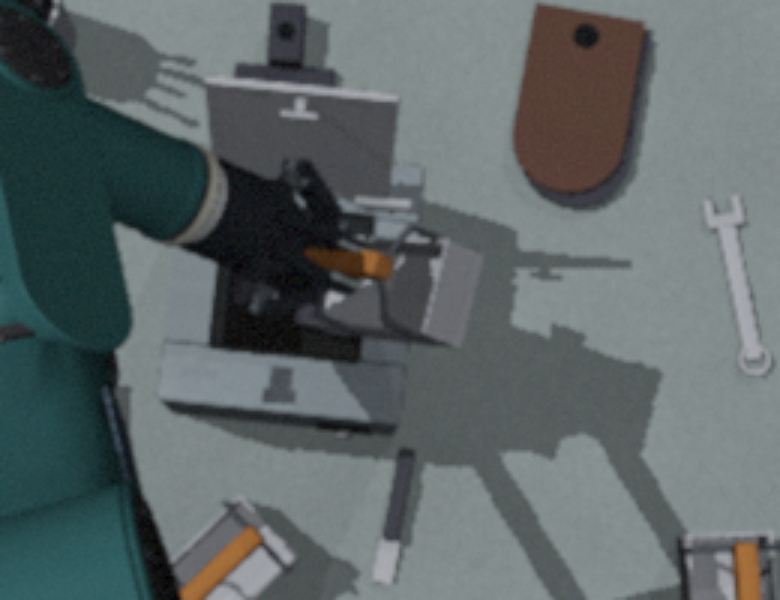

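Force reads −2.3 N, which is the scoop alone, and the scoop looks empty in the top view. I'll raise it while levelling, then check the tub.

```bash
python3 - <<'E'
from h import *
plan([(*pour(75,0,h=.13),8,1.5)])
E
```

```text
[[0.1, 5.7, -0.1, -1.16, -0.0, 0.07, 1.5], [0.1, 5.7, -0.1, -1.16, -0.01, -0.05, 1.5], [0.1, 5.7, -0.1, -1.15, -0.01, -0.16, 1.5], [0.1, 5.7, -0.1, -1.13, -0.01, -0.28, 1.5], [0.1, 5.7, -0.1, -1.09, -0.01, -0.39, 1.5], [0.1, 5.7, -0.1, -1.05, -0.01, -0.5, 1.5], [0.1, 5.7, -0.1, -0.99, -0.01, -0.6, 1.5], [0.1, 5.7, -0.1, -0.93, -0.02, -0.69, 1.5]]
```

```bash
python3 -m pendant '[[0,5.7,0,-1.2,0,0,1.5],[0,5.7,0,-1.2,0,-0.1,1.5],[0,5.7,0,-1.2,0,-0.2,1.5],[0,5.7,0,-1.1,0,-0.3,1.5],[0,5.7,0,-1.1,0,-0.4,1.5],[0,5.7,0,-1.1,0,-0.6,1.5],[0,5.7,0,-1,0,-0.7,1.5],[0,5.7,0,-1,0,-0.8,1.5],[0,0,0,0,0,0,1.5]]'; python3 - <<'E'
from h import *
print(lipnow())
sp=(.5038,-.2943); 
plan([((.54,-.18,.30),Rtool(30),7,1.5),((.5038,-.2943,.28),Rtool(-27.8),8,1.5)])
for cam in ["top","scene"]:
    c=robot.camera(cam)
    r=[]
    for d in robot.spot_point(cam,"roller_a"):
        q=np.array(d["position"])-M; r.append(((q@U).round(3),(q@V).round(3),q[2].round(3),round(d["p"],2)))
    print(cam,r)
    if cam=="top": cv2.imwrite("pics/t2.png",cv2.resize(c["image"][120:320,200:460,::-1],None,fx=3,fy=3))
E
```

```text
time: 26.82
tcp_pos: [0.5563, -0.086, 0.3141]
ee_rot: [179.3, -0.6, 74.6]
force: [0.1, 0.1, -3.5]
opening: 0.0194
('lip in mouth frame', np.float64(-0.0075), np.float64(-0.0413), np.float64(0.1406))
[[0.1, -0.1, 6.4, -1.36, 0.13, 0.19, 1.5], [0.1, -0.1, 6.4, -1.34, 0.28, 0.19, 1.5], [0.1, -0.1, 6.4, -1.3, 0.43, 0.19, 1.5], [0.1, -0.1, 6.4, -1.24, 0.57, 0.2, 1.5], [0.1, -0.1, 6.4, -1.17, 0.7, 0.2, 1.5], [0.1, -0.1, 6.4, -1.08, 0.83, 0.2, 1.5], [0.1, -0.1, 6.4, -0.98, 0.94, 0.2, 1.5]]
[[-0.0, -0.0, 7.2, -1.11, 1.01, 0.25, 1.5], [-0.0, -0.0, 7.2, -0.97, 1.14, 0.25, 1.5], [-0.0, -0.0, 7.2, -0.82, 1.26, 0.25, 1.5], [-0.0, -0.0, 7.2, -0.65, 1.35, 0.25, 1.5], [-0.0, -0.0, 7.2, -0.48, 1.42, 0.25, 1.5], [-0.0, -0.0, 7.2, -0.3, 1.47, 0.25, 1.5], [-0.0, -0.0, 7.2, -0.11, 1.49, 0.25, 1.5], [-0.0, -0.0, 7.2, 0.08, 1.5, 0.25, 1.5]]
top [(np.float64(0.013), np.float64(0.05), np.float64(-0.075), 0.73), (np.float64(-0.004), np.float64(-0.046), np.float64(-0.074), 0.56), (np.float64(0.003), np.float64(-0.022), np.float64(-0.073), 0.49), (np.float64(-0.021), np.float64(-0.144), np.float64(0.134), 0.42)]
scene [(np.float64(0.137), np.float64(0.001), np.float64(0.159), 0.65)]
```

View pics/t2.png

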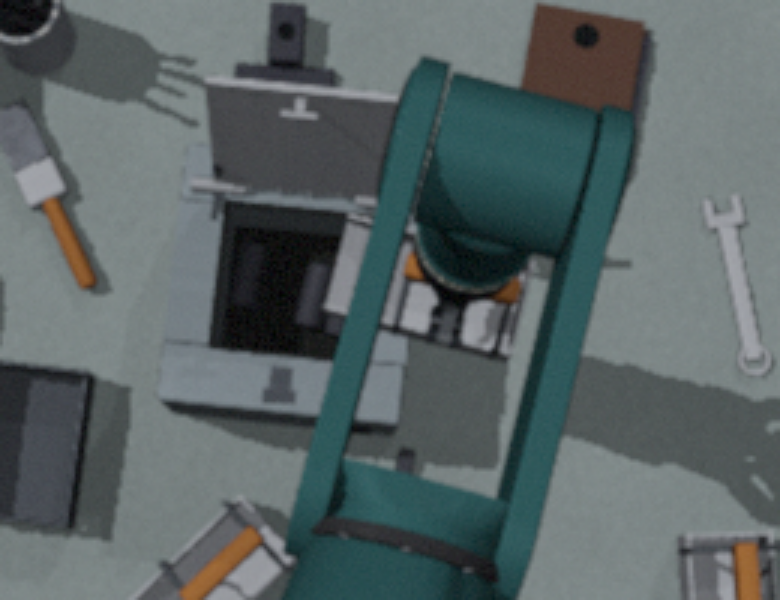

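Three rollers are reported in the tub. The fourth, weak report looks like the finger tip over the scoop. I'll carry the scoop back to its original place.

```bash
python3 -m pendant '[[0,0,6.4,-1.4,0.1,0.2,1.5],[0,0,6.4,-1.3,0.3,0.2,1.5],[0,0,6.4,-1.3,0.4,0.2,1.5],[0,0,6.4,-1.2,0.6,0.2,1.5],[0,0,6.4,-1.2,0.7,0.2,1.5],[0,0,6.4,-1.1,0.8,0.2,1.5],[0,0,6.4,-1,0.9,0.2,1.5],[0,0,7.2,-1.1,1,0.2,1.5],[0,0,7.2,-1,1.1,0.2,1.5],[0,0,7.2,-0.8,1.3,0.2,1.5],[0,0,7.2,-0.6,1.4,0.2,1.5],[0,0,7.2,-0.5,1.4,0.2,1.5],[0,0,7.2,-0.3,1.5,0.2,1.5],[0,0,7.2,-0.1,1.5,0.2,1.5],[0,0,7.2,0.1,1.5,0.2,1.5],[0,0,0,0,0,0,1.5]]'; python3 - <<'E'
from h import *
c=robot.camera("scene"); cv2.imwrite("pics/s11.png",c["image"][:,:,::-1])
plan([((.5038,-.2943,.12),R.from_euler('xyz',[179.5,-.5,-27.8],degrees=True),5,1.5)])
E
```

```text
time: 29.02
tcp_pos: [0.5033, -0.2742, 0.2679]
ee_rot: [179.8, 1.0, -28.7]
force: [-0.0, 0.3, -2.8]
opening: 0.0192
[[-0.1, 0.3, -0.2, 0.26, 0.36, 2.96, 1.5], [-0.1, 0.3, -0.2, 0.24, 0.35, 2.96, 1.5], [-0.1, 0.3, -0.2, 0.23, 0.35, 2.96, 1.5], [-0.1, 0.3, -0.2, 0.21, 0.35, 2.96, 1.5], [-0.1, 0.3, -0.2, 0.19, 0.34, 2.96, 1.5]]
```

View pics/s11.png

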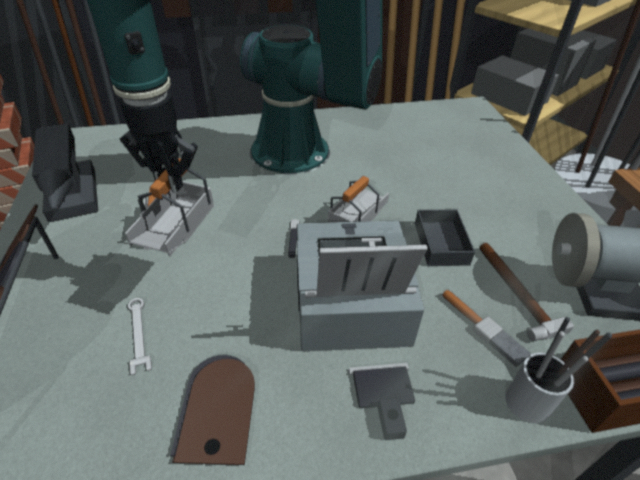

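The scoop is empty. Lowering, then measuring its pitch in the grip.

```bash
python3 -m pendant '[[0,0.3,0,0.3,0.4,3,1.5],[0,0.3,0,0.2,0.4,3,1.5],[0,0.3,0,0.2,0.4,3,1.5],[0,0.3,0,0.2,0.4,3,1.5],[0,0.3,0,0.2,0.3,2.8,1.5],[0,0,0,0,0,0,1.5]]'; python3 - <<'E'
from h import *
c=robot.camera("scene"); cv2.imwrite("pics/s12.png",cv2.resize(c["image"][150:350,60:320,::-1],None,fx=3,fy=3))
for l in ["scoop_grip","scoop_lip","scoop"]: print(l,[(np.round(d["position"],3).tolist(),round(d["p"],2)) for d in robot.spot_point("scene",l)])
plan([((.5038,-.2943,.078),R.from_euler('xyz',[179.5,-.5,-27.8],degrees=True),4,1.5)])
E
```

```text
time: 29.82
tcp_pos: [0.5076, -0.2885, 0.1166]
ee_rot: [179.9, -0.6, -27.2]
force: [0.2, 0.0, -3.6]
opening: 0.0192
scoop_grip [([0.338, 0.114, 0.093], 0.9), ([0.31, -0.354, 0.093], 0.87), ([0.502, -0.286, 0.137], 0.61)]
scoop_lip [([0.27, 0.186, 0.026], 0.85), ([0.591, -0.329, 0.063], 0.59), ([0.52, -0.296, 0.039], 0.44)]
scoop [([0.52, -0.295, 0.035], 0.83), ([0.293, -0.358, 0.003], 0.68), ([0.331, 0.127, -0.002], 0.58)]
[[-0.1, -0.1, 0.1, -0.12, 0.15, 1.05, 1.5], [-0.1, -0.1, 0.1, -0.11, 0.14, 1.05, 1.5], [-0.1, -0.1, 0.1, -0.11, 0.14, 1.05, 1.5], [-0.1, -0.1, 0.1, -0.11, 0.14, 1.05, 1.5]]
```

View pics/s12.png

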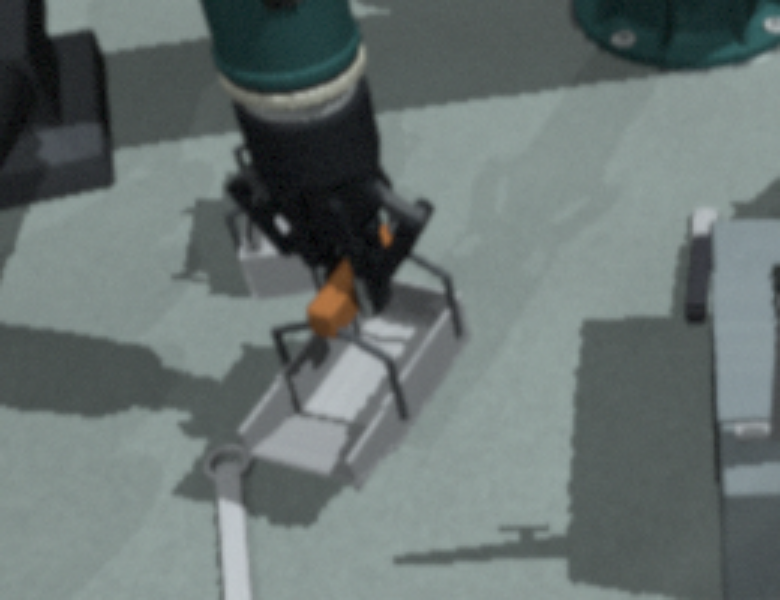

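```bash
python3 -m pendant '[[0,0,0,-0.2,0.1,1,1.5],[0,0,0,-0.2,0.1,1,1.5],[0,0,0,-0.2,0.1,0.8,1.5],[0,0,0,0,0,0.5,1.5],[0,0,0,0,0,0,1.5]]'; python3 -m pendant '[[0,0,0,0,0,0.3,1.5],[0,0,0,0,0,0,1.5]]'
```

```text
time: 30.65
tcp_pos: [0.5043, -0.2917, 0.0868]
ee_rot: [179.8, -1.2, -27.3]
force: [0.6, 0.4, -3.7]
opening: 0.0195
time: 30.9
tcp_pos: [0.5046, -0.292, 0.0838]
ee_rot: [179.8, -1.2, -27.3]
force: [0.3, 0.4, -2.8]
opening: 0.0192
```

```bash
python3 -m pendant '[[0,0,0,0,0,0.3,1.5],[0,0.6,0,0,0,0.2,1.5],[0,0,0,0,0,0,1.5]]'; python3 -m pendant '[[0,0,0,0,0,0.2,1.5],[0,0,0,0,0,0,1.5]]'
```

```text
time: 31.28
tcp_pos: [0.5049, -0.2921, 0.0787]
ee_rot: [179.8, -1.9, -27.2]
force: [-0.4, -0.1, -4.1]
opening: 0.0194
time: 31.52
tcp_pos: [0.5057, -0.2926, 0.0781]
ee_rot: [179.8, -2.0, -27.2]
force: [-2.1, 1.6, -0.5]
opening: 0.019
```

```bash
python3 -m pendant '[[0,-1.4,0,0,0,0.1,1.5],[0,0,0,0,0,0.1,1.5],[0,0,0,0,0,0,1.5]]'; python3 -m pendant '[[0,0,0,0,0,0,3],[0,0,0,0,0,0,6],[0,0,0,0,0,0,6],[0,0,0,0,0,0,6]]'
```

```text
time: 31.9
tcp_pos: [0.5063, -0.2931, 0.0769]
ee_rot: [179.8, -0.5, -27.3]
force: [-1.6, 1.8, 1.4]
opening: 0.0194
time: 32.4
tcp_pos: [0.5072, -0.2937, 0.0768]
ee_rot: [179.8, -0.6, -27.3]
force: [0.2, 0.2, 0.3]
opening: 0.0601
```

```bash
python3 -m pendant '[[0,0,0,0,0,-1.5,6],[0,0,0,0,0,-3,6],[0,0,0,0,0,-4,6],[0,0,0,0,0,-4,6],[0,0,0,0,0,-4,6],[0,0,0,-3,0,-2,6],[0,0,0,-4,0,0,6],[0,0,0,-4,0,0,6],[0,0,0,0,0,0,6]]'; python3 - <<'E'
from h import *
for cam in ["scene","top"]:
    c=robot.camera(cam); cv2.imwrite(f"pics/{cam}_e.png",c["image"][:,:,::-1])
    for l in ["scoop_grip","scoop_lip","scoop","tray","hammer","chisel","wrench","brush","hatch_edge"]: print(cam,l,[(np.round(d["position"],3).tolist(),round(d["p"],2)) for d in robot.spot_point(cam,l)])
    print(cam,[((M*0+np.array([(np.array(d["position"])-M)@U,(np.array(d["position"])-M)@V,d["position"][2]-.12])).round(3),round(d["p"],2)) for d in robot.spot_point(cam,"roller_a")])
E
```

```text
time: 33.52
tcp_pos: [0.4062, -0.241, 0.2755]
ee_rot: [179.7, -1.2, -27.2]
force: [0.5, 0.5, 0.6]
opening: 0.06
scene scoop_grip [([0.307, -0.354, 0.095], 0.93), ([0.501, -0.29, 0.098], 0.76), ([0.709, 0.288, -0.001], 0.59), ([0.336, 0.114, 0.098], 0.57)]
scene scoop_lip [([0.21, -0.359, 0.022], 0.94), ([0.588, -0.334, 0.02], 0.91), ([0.272, 0.186, 0.025], 0.85), ([0.602, -0.389, 0.002], 0.61)]
scene scoop [([0.288, -0.358, 0.003], 0.93), ([0.518, -0.299, -0.001], 0.78), ([0.326, 0.124, -0.0], 0.62)]
scene tray [([0.46, 0.305, -0.001], 0.55)]
scene hammer [([0.624, 0.404, 0.002], 0.8)]
scene chisel [([0.605, -0.386, 0.001], 0.58), ([0.388, -0.045, 0.001], 0.54)]
scene wrench [([0.602, -0.387, 0.0], 0.56)]
scene brush [([0.705, 0.291, -0.002], 0.94)]
scene hatch_edge [([0.724, 0.036, 0.281], 0.61)]
scene []
top scoop_grip [([0.501, -0.291, 0.098], 0.68), ([0.306, -0.357, 0.103], 0.68), ([0.344, 0.113, 0.098], 0.6), ([0.674, 0.04, 0.128], 0.19)]
top scoop_lip [([0.276, 0.184, 0.021], 0.97), ([0.204, -0.356, 0.022], 0.92), ([0.59, -0.337, 0.022], 0.64)]
top scoop [([0.328, 0.129, -0.0], 0.96), ([0.52, -0.299, -0.003], 0.59), ([0.288, -0.354, 0.004], 0.59)]
top tray [([0.463, 0.301, 0.002], 0.86)]
top hammer [([0.627, 0.406, -0.001], 0.87), ([0.594, 0.025, 0.046], 0.17)]
top chisel [([0.383, -0.043, -0.0], 0.78)]
top wrench [([0.601, -0.386, -0.002], 0.5)]
top brush [([0.708, 0.29, -0.001], 0.86), ([0.594, 0.045, 0.002], 0.18)]
top hatch_edge []
top [(array([ 0.005, -0.021, -0.078]), 0.73), (array([ 0.014,  0.048, -0.072]), 0.73), (array([-0.004, -0.047, -0.072]), 0.67)]
```

```bash
python3 - <<'E'
import cv2
a=cv2.imread("pics/scene_e.png");b=cv2.imread("pics/top_e.png")
cv2.imwrite("pics/e.png",cv2.hconcat([cv2.resize(a[150:400,60:460],(400,250)),cv2.resize(b[130:350,180:500],(400,275))[:250]]))
cv2.imwrite("pics/tub.png",cv2.resize(cv2.convertScaleAbs(b[160:280,240:360],alpha=2),None,fx=5,fy=5))
E
```

```text
(no output)
```

View pics/e.png

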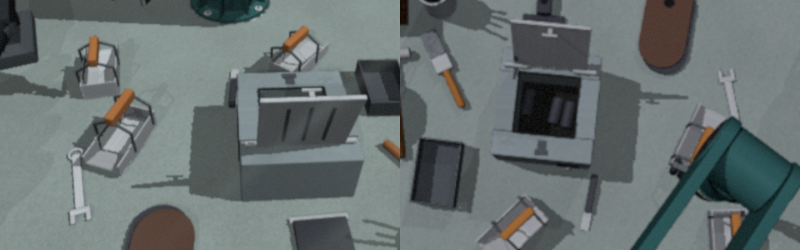

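View pics/tub.png

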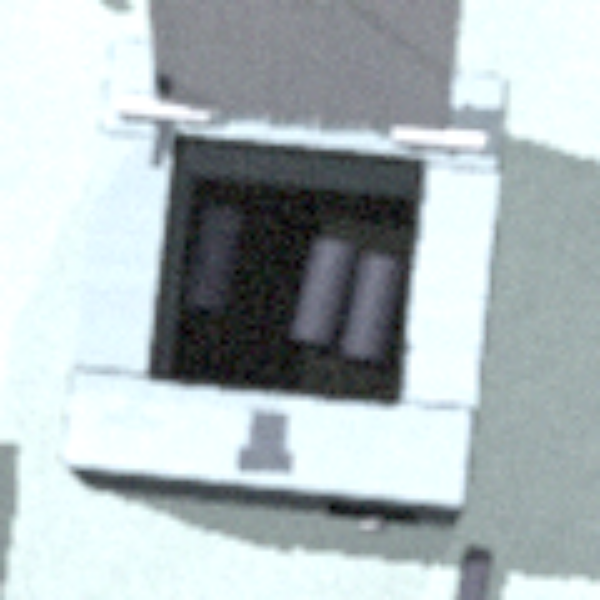

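All three rollers lie in the tub at px (215,260), (320,290) and (370,305). The scoop is upright and empty, the hatch is open, and the bystanders are where they were. Handing in.

```bash
python3 -c "
from cell import robot
print(robot.job_done())"
```

```text
the job is handed in; nothing more can be done
None
```

I handed the job in at about 33.6 s, and every step was done: hatch opened, all three rollers tipped into the tub, and the empty scoop back upright where it started. The hand-in gave no verdict.

- **Hatch:** My first press, about 5–6 mm deep, did not release the catch. A second press down to the hard stop did, and the hatch popped ajar. I then pushed it over from under its edge, and depth measurement put it at 1.85 rad, its stop.
- **Pouring:** I took the scoop by its grip and brought the lip to about 3 cm above the opening while still level. I tipped it slowly to about 46°, with the lip then at about 1.5 cm. I saw no roller outside the scoop or tub.
- **Last checks:**
  - **Rollers:** the top camera shows all three lying in the tub, about 75 mm below the opening.
  - **Scoop:** it stands level and released on the bench, with the gripper clear of it.
  - **Bystanders:** tray, hammer, chisel, wrench and brush are within about 5 mm of where they started.
- **Disagreements:** The scene camera could not see the rollers because the hatch hides the tub. One weak roller report over the scoop, in an earlier picture, was the gripper's fingertip; later pictures show the scoop empty.

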